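# Put the honing plates and polishing compounds away

## Task

Put the sharpening and polishing supplies back where they belong. The three diamond honing plates go on the hone rest as a shingled row, steel faces up and in line with the bed: green lying flat at the stop, then red, then blue (the one used first) on top, each overlapping the one before by about a third of its length, with its raised end resting on that plate and its other end down on the rubber bed. Keep the compounds off the hones: seat the white tin in the round seat and the tan-and-green bar in the oblong seat of the brown caddy, and leave the gold tin where it stands.

Things in the scene. Friction and masses are not known exactly. Their poses are not given: they have to be found in the camera images.
- hone_green: green diamond honing plate (the finest), loose: green plastic body with a dotted bright steel face on top, 70 x 40 x 8 mm (x, y, z), 70 g. Origin at the centre of its underside; x along the 70 mm length, z up out of the steel face. Grip it across the 40 mm width.
- hone_red: red diamond honing plate (the medium one), loose: red plastic body with a dotted bright steel face on top, 70 x 40 x 8 mm (x, y, z), 70 g. Origin at the centre of its underside; x along the 70 mm length, z up out of the steel face. Grip it across the 40 mm width.
- hone_blue: blue diamond honing plate (the coarse one), loose: blue plastic body with a dotted bright steel face on top, 70 x 40 x 8 mm (x, y, z), 70 g. Origin at the centre of its underside; x along the 70 mm length, z up out of the steel face. Grip it across the 40 mm width.
- bar: polishing-compound bar, half tan and half dark green, loose: 37 x 76 x 31 mm (x, y, z), origin at the centre of its underside; y along its length. Grip it across the 37 mm width.
- white_tin: small round white tin with its lid on (lid does not come off), loose: 51 mm diameter, 26 mm high, origin at the centre of its underside, z up.
- hone_rest: hone rest, fixed: pale wooden board 186 x 92 mm (x, y). Down its middle (y = 0) a black ribbed rubber bed, 32 mm wide, top 14 mm above the table, level with the side walls; an 8 mm deep finger channel on either side. A wooden stop bar, 26 mm high, closes the -x end, inner face at x = -84 mm; the bed runs from it to the open end, x = +93 mm. Origin on the table under the middle.
- caddy: compound caddy, fixed: brown wooden block 180 x 84 x 20 mm (x, y, z) with two seats sunk 9 mm into its top (floors 11 mm above the table): a round one, 67 mm across, at x = -49 mm, y = 0, and an oblong one, 92 mm along x by 53 mm along y, at x = +36.5 mm, y = 0. Origin on the table under the middle.
- gold_tin: large round gold-coloured tin, 63 mm diameter, 32 mm high, loose, a bystander among the things; origin at the centre of its underside. Stays where it is.

How it is judged:
By the outcome, as a careful person would: the job done as asked, in the order asked, and still so for the second after the job is handed in, with the robot touching nothing.
It also fails if it takes over 104 s, if anything falls off the work surface, if the arm or the gripper's body presses on something with over 40 N, if the wrist force passes 120 N, or if a joint passes its speed limit or range.

## Robot

A 7-joint arm with a two-finger parallel gripper is mounted at the origin on the work surface; the furniture and walls round the work are solid. World frame = base frame: x ahead of the robot, y to its left, z up, the work surface at z = 0. Lengths are in m, angles in rad, forces in N, time in s.
With the tool pointing down it reaches from about 0.425 to 0.925 m from the base axis. Payload 6.8 kg.
Tool frame: the origin (TCP) lies at the very end of the fingers, on their centre line; the grasp point (between the pads) lies 19 mm behind it; y points along the fingers, z is the direction in which the jaws open and shut, and the axes are right-handed (so a half turn about y gives the same grasp; the last joint's range is limited). The gripper opens to 85 mm and grips with 20 to 120 N. Pads are 22 mm wide; open, the fingers measure 114 mm over their backs; the gripper's body (76 mm by 85 mm) begins 54 mm behind the grasp point. The pads swing forward as they close: fully open they stand 13 mm farther back than shut.
Start: joints at [1.061, 0.477, 0.022, 1.555, -0.011, 1.109, -0.083], TCP at [0.264, -0.621, 0.231] pointing down, gripper open.
Joint ranges: [-2.96, 2.96], [-0.34, 2.1], [-1.41, 1.46], [0.24, 2.44], [-1.37, 4.51], [0.17, 1.92], [-2.96, 2.96]. Speed limits (rad/s): [2.39, 2.39, 3.14, 3.14, 3.14, 3.14, 3.14].

## Interface

Orientations are given as a rotation vector (axis times angle).
In Python, from bench import r gives the robot as it stands.
- The arm moves only by the tool drive_tool, never from a script. Its argument "series" is a list of rows, each a list of 7 numbers: the shift along the tool's x, y, z in mm, then the turn, a rotation vector about the tool's x, y, z in degrees, then the finger opening in mm, from 0 to 85.4. In form: [[tx, ty, tz, wx, wy, wz, grip], ...]. A call has 1 to 5 rows; each row is the pose to reach, as a shift and turn from the pose measured when the call began, along the tool's axes at that moment; what a row does not reach only later rows make up. A row lasts 1/10 s, in which the tool goes at most 50 mm and 8.59 degrees, less where a joint would pass 70% of its speed; a pose out of reach is approached as far as the arm can. A call with a gripper value outside its range is refused whole. The fingers move at their own pace and stop on an object; "squeeze" is the grip in N (left out, the last holds). Time passes only in rows, so rows that repeat a pose let the fingers close. It gives the time, the measured TCP pose, the force and the opening at its end, in the units of the state.
- r.get_obs(): the state, without advancing time (a new reading comes with each control period).
- r.grab_frame(name): name is "scene" or "top"; returns a dict with "frame" (480x640x3 uint8, blue, green, red), "intrinsics" (3x3 intrinsics, pixels), "rvec" (rotation vector, rad) and "tvec" (3), from world to camera coordinates, as OpenCV has them. Camera axes: x right, y down, z forward; pixel columns grow to the right and rows downward; lengths in m; the calibration is good to about 2 mm. A picture is of the moment at which its call begins. There is no depth.
- r.hand_in(): hands the job in, once; it reports no verdict.
The state is a dict: "clock": time; "joints": joint angles; "qvel": joint speeds; "tau": joint torques, N m; "tcp_pos": TCP position; "orientation": TCP orientation; "contact_force": force on the tool from outside, world axes, zero at the start; "moment": the same for the moment, N m; "grip_width": finger opening in m.
Only numpy, scipy, OpenCV 4.12 (cv2) and the standard library are available. Lean on these libraries where they do the work, as an engineer would, in place of code of your own. Each camera call takes 0.05 s, during which the arm holds its last target.

## Working session

There is one attempt and no reset: what is moved stays moved. The work goes in short steps, Python scripts to look and compute and a tool call to move; the robot and the scene stay as the last step left them, time stands still between calls to the robot, and variables do not carry over. Pictures are saved under pics/ and viewed, and the job is handed in when it is done.

Besides the shell and the picture viewer there is one more tool, called as a command line: name --pt "numbers of a row" for each row, then --argument value for the rest. drive_tool: Moves the arm, as the interface text tells. Its arguments: {"type":"object","properties":{"series":{"type":"array","items":{"type":"array","items":{"type":"number"}}},"squeeze":{"type":"number"}},"required":["series"]}

```bash
ls; mkdir -p pics
python3 - <<'E'
from bench import r
import cv2
o=r.get_obs(); print(o)
for n in("scene","top"):
    f=r.grab_frame(n); cv2.imwrite(f"pics/{n}0.png",f["frame"]); print(n,f["intrinsics"],f["rvec"],f["tvec"])
E
```

```text
pics
{'clock': 0.0, 'joints': array([ 1.06091044,  0.47779139,  0.02235326,  1.55646943, -0.01149021,
        1.10930356, -0.0831166 ]), 'qvel': array([ 1.97071238e-03, -8.38763668e-05, -2.36997833e-03, -2.10617148e-03,
        7.74065516e-05, -5.80407853e-04,  8.22945905e-04]), 'tau': array([-7.36893326e-04, -5.96445608e+01,  1.60724223e+00, -2.81193835e+01,
        1.23265429e-02,  9.34201526e-03,  2.18103219e-05]), 'tcp_pos': array([ 0.26370654, -0.62070179,  0.23032424]), 'orientation': array([-0.4079662 ,  2.00260756, -1.99899399]), 'contact_force': array([-0.15324842,  0.56008645, -0.21210372]), 'moment': array([-0.01384103,  0.02493527,  0.00051886]), 'grip_width': 0.08514167963002268}
scene [[613.55133384   0.         313.89386218]
 [  0.         613.55133384 242.29201149]
 [  0.           0.           1.        ]] [ 0.85386278 -2.47167105  1.12300002] [0.51898899 0.12763046 1.06689376]
top [[608.38560565   0.         318.57332505]
 [  0.         608.38560565 242.01371037]
 [  0.           0.           1.        ]] [ 2.12394344 -2.12263047  0.21187502] [0.17450204 0.4927717  0.82234325]
```

View pics/scene0.png

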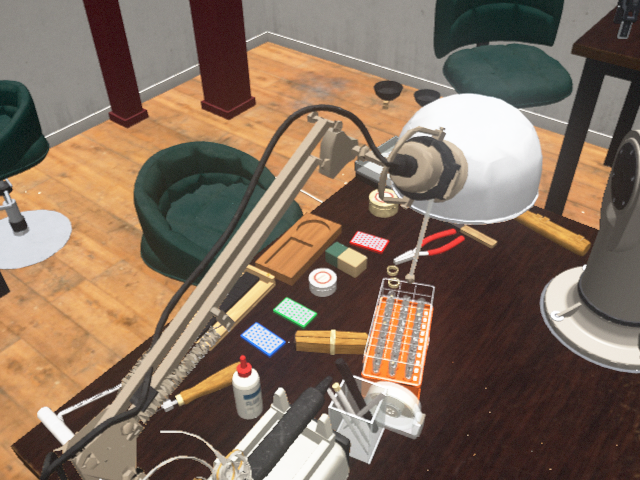

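View pics/top0.png

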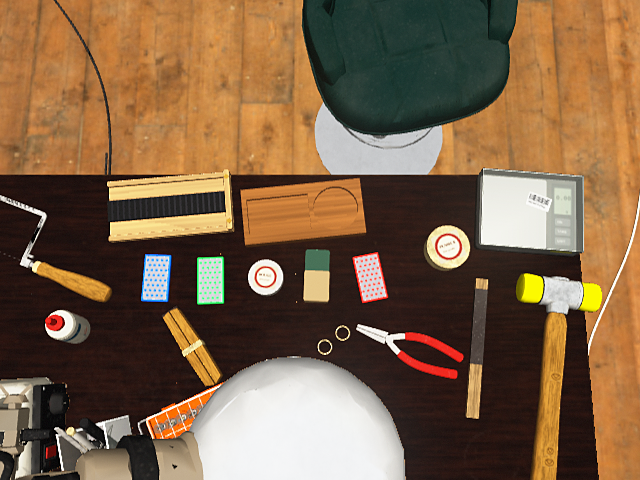

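```bash
cat > h.py <<'E'
import numpy as np, cv2
from bench import r
from scipy.spatial.transform import Rotation as R
def grab(n,save=None):
    f=r.grab_frame(n)
    if save: cv2.imwrite(f"pics/{save}.png",f["frame"])
    return f
def cam(f):
    Rm=cv2.Rodrigues(np.array(f["rvec"]))[0]; t=np.array(f["tvec"]).ravel(); return Rm,t,-Rm.T@t
def ray(f,uv,z):
    Rm,t,c=cam(f); uv=np.atleast_2d(np.array(uv,float))
    d=np.c_[uv,np.ones(len(uv))]@np.linalg.inv(f["intrinsics"]).T@Rm
    s=(z-c[2])/d[:,2]; return c+s[:,None]*d
def proj(f,p):
    return cv2.projectPoints(np.atleast_2d(np.array(p,float)),np.array(f["rvec"]),np.array(f["tvec"]),f["intrinsics"],None)[0][:,0]
def rectm(f,hsvlo,hsvhi,roi,z):
    "mask in roi -> world points of hull at z -> minAreaRect"
    hsv=cv2.cvtColor(f["frame"],cv2.COLOR_BGR2HSV); m=cv2.inRange(hsv,np.array(hsvlo),np.array(hsvhi))
    k=np.zeros_like(m); x0,y0,x1,y1=roi; k[y0:y1,x0:x1]=m[y0:y1,x0:x1]
    k=cv2.morphologyEx(k,cv2.MORPH_CLOSE,np.ones((7,7)))
    cs=cv2.findContours(k,0,cv2.CHAIN_APPROX_NONE)[0]; c=max(cs,key=cv2.contourArea)
    w=ray(f,c[:,0],z)[:,:2]*1000
    (cx,cy),(a,b),th=cv2.minAreaRect(w.astype(np.float32))
    if a<b: a,b,th=b,a,th+90
    th=(th+90)%180-90
    return [round(v,1) for v in(cx,cy,a,b,th)]
E
python3 - <<'E'
from h import *
f=grab("top"); g=grab("scene")
print(cam(f)[2],cam(g)[2])
P=[[0,0,0],[.5,0,0],[.5,-.3,0],[.7,-.3,0],[.264,-.621,.231]]
print(proj(f,P).round(),proj(g,P).round())
B={"blue":((100,120,100),(125,255,255),(135,245,180,310),.008),"green":((45,80,80),(85,255,255),(190,250,232,312),.008),
"redA":((0,100,100),(8,255,255),(345,245,395,310),.008),"redB":((170,60,100),(180,255,255),(345,245,395,310),.008),
"bar":((10,30,20),(95,255,255),(298,245,336,306),.031),
"gold":((12,50,70),(35,255,255),(420,220,475,272),.032),
"rest":((12,40,100),(35,255,255),(100,165,240,246),.014),
"caddy":((5,80,40),(20,255,255),(238,176,372,247),.020),
"white":((0,0,140),(180,60,255),(245,256,287,298),.026)}
for n,a in B.items():
    try: print(n,rectm(f,*a))
    except Exception as e: print(n,e)
big=cv2.resize(f["frame"][150:320,90:490],(800,340),interpolation=cv2.INTER_CUBIC); cv2.imwrite("pics/topz.png",big)
big=cv2.resize(g["frame"][160:400,120:440],(800,600),interpolation=cv2.INTER_CUBIC); cv2.imwrite("pics/scz.png",big)
E
```

```text
[0.3264093  0.18039327 0.90024362] [-0.06165581  0.88013029  0.80341188]
[[ 448.  607.]
 [ 434.  243.]
 [ 632.  244.]
 [ 620.  119.]
 [1064.  420.]] [[612. 316.]
 [374. 210.]
 [445. 149.]
 [376. 124.]
 [618.  35.]]
blue [446.8, 414.4, 70.8, 40.1, -1.7]
green [443.2, 334.5, 70.7, 38.5, 2.2]
redA [447.7, 99.0, 70.7, 40.0, 11.6]
redB [418.1, 87.2, 0.0, 0.0, 0.0]
bar [449.1, 177.7, 84.3, 53.3, -0.3]
gold [488.0, -11.2, 69.9, 63.1, -46.0]
rest [558.4, 400.7, 211.1, 119.1, -89.9]
caddy [545.5, 195.6, 200.2, 107.3, -89.9]
white [445.9, 252.2, 51.1, 49.2, 0.7]
```

View pics/topz.png

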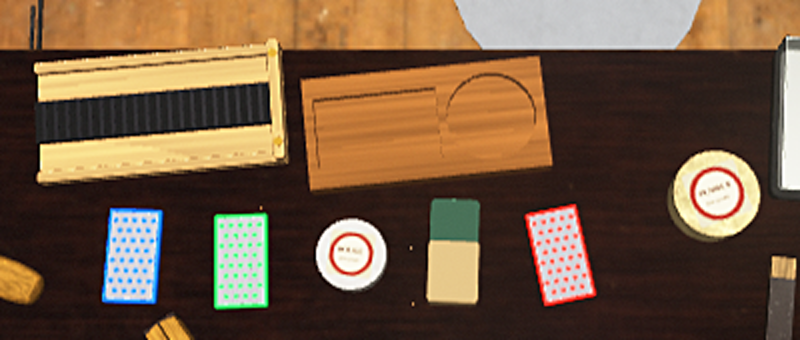

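View pics/scz.png

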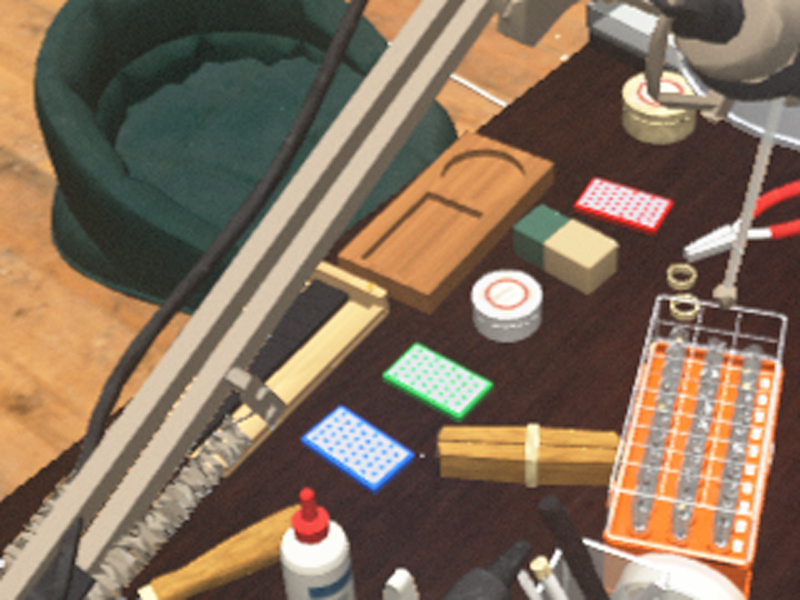

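Run:
```python
from h import *
f=grab("top"); g=grab("scene")
def tri(a,b):
    P=[k["intrinsics"]@np.c_[cam(k)[0],cam(k)[1]] for k in(f,g)]
    X=cv2.triangulatePoints(P[0],P[1],np.array(a,float),np.array(b,float))[:,0]; X=X[:3]/X[3]
    print(a,b,X.round(3),proj(f,X)[0].round(),proj(g,X)[0].round())
tri((290,440),(480,175)); tri((100,465),(330,140)); tri((180,455),(430,160));tri((46,400),(330,140))
cv2.imwrite("pics/tl.png",cv2.resize(f["frame"][300:480,0:420],(800,343)))
cv2.imwrite("pics/sl.png",cv2.resize(g["frame"][80:480,0:560],(800,571)))
```

```text
(290, 440) (480, 175) [0.233 0.193 0.307] [301. 464.] [463. 174.]
(100, 465) (330, 140) [0.283 0.367 0.426] [ 66. 419.] [365. 142.]
(180, 455) (430, 160) [0.245 0.288 0.375] [184. 462.] [425. 160.]
(46, 400) (330, 140) [0.306 0.388 0.428] [ 39. 388.] [339. 142.]
```

View pics/tl.png

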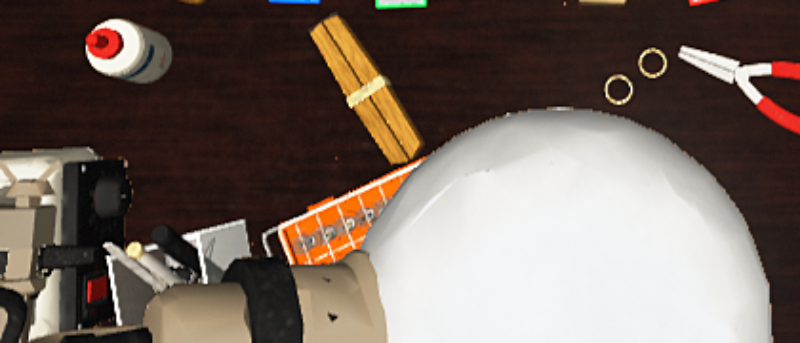

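View pics/sl.png

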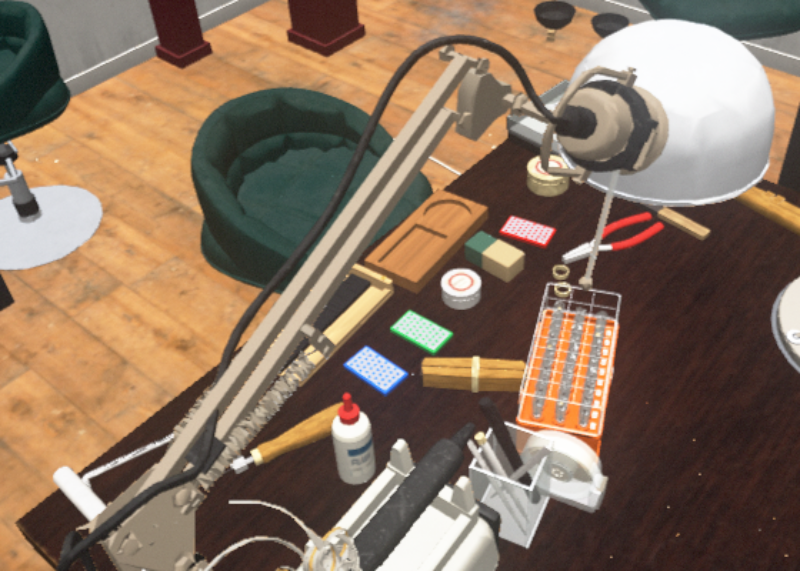

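Run:
```python
from h import *
f=grab("top"); g=grab("scene")
for uv in((325,130),(345,160),(250,210),(100,430),(480,100),(470,215),(410,180)):
  print(uv)
  for z in(0,.1,.2,.25,.3,.35,.4,.45,.5,.55):
    X=ray(g,uv,z)[0]; print(z,X.round(3),proj(f,X)[0].round())
```

```text
(325, 130)
0 [ 0.787 -0.198  0.   ] [551.  67.]
0.1 [ 0.682 -0.064  0.1  ] [489. 103.]
0.2 [0.576 0.07  0.2  ] [406. 150.]
0.25 [0.523 0.137 0.25 ] [354. 180.]
0.3 [0.47  0.204 0.3  ] [291. 216.]
0.35 [0.418 0.271 0.35 ] [215. 259.]
0.4 [0.365 0.339 0.4  ] [121. 313.]
0.45 [0.312 0.406 0.45 ] [  1. 381.]
0.5 [0.259 0.473 0.5  ] [-156.  471.]
0.55 [0.206 0.54  0.55 ] [-373.  595.]
(345, 160)
0 [ 0.664 -0.117  0.   ] [505. 140.]
0.1 [0.574 0.007 0.1  ] [441. 177.]
0.2 [0.483 0.131 0.2  ] [356. 225.]
0.25 [0.438 0.193 0.25 ] [303. 255.]
0.3 [0.393 0.255 0.3  ] [239. 292.]
0.35 [0.348 0.317 0.35 ] [161. 336.]
0.4 [0.303 0.379 0.4  ] [ 65. 391.]
0.45 [0.258 0.441 0.45 ] [-57. 460.]
0.5 [0.212 0.503 0.5  ] [-218.  552.]
0.55 [0.167 0.566 0.55 ] [-440.  678.]
(250, 210)
0 [0.711 0.162 0.   ] [327. 111.]
0.1 [0.615 0.251 0.1  ] [264. 148.]
0.2 [0.519 0.34  0.2  ] [180. 196.]
0.25 [0.471 0.385 0.25 ] [127. 226.]
0.3 [0.423 0.43  0.3  ] [ 64. 262.]
0.35 [0.375 0.475 0.35 ] [-12. 306.]
0.4 [0.326 0.519 0.4  ] [-107.  360.]
0.45 [0.278 0.564 0.45 ] [-228.  430.]
0.5 [0.23  0.609 0.5  ] [-387.  5
[... 882 characters left out ...]
17 0.1  ] [442. 397.]
0.2 [0.232 0.14  0.2  ] [351. 448.]
0.25 [0.208 0.201 0.25 ] [294. 480.]
0.3 [0.183 0.263 0.3  ] [225. 518.]
0.35 [0.159 0.324 0.35 ] [142. 565.]
0.4 [0.135 0.385 0.4  ] [ 39. 623.]
0.45 [0.11  0.447 0.45 ] [-92. 696.]
0.5 [0.086 0.508 0.5  ] [-264.  793.]
0.55 [0.062 0.569 0.55 ] [-500.  925.]
(410, 180)
0 [ 0.498 -0.139  0.   ] [526. 245.]
0.1 [ 0.428 -0.012  0.1  ] [460. 283.]
0.2 [0.358 0.115 0.2  ] [372. 332.]
0.25 [0.324 0.178 0.25 ] [317. 363.]
0.3 [0.289 0.241 0.3  ] [251. 401.]
0.35 [0.254 0.305 0.35 ] [170. 446.]
0.4 [0.219 0.368 0.4  ] [ 71. 502.]
0.45 [0.184 0.432 0.45 ] [-56. 574.]
0.5 [0.15  0.495 0.5  ] [-222.  668.]
0.55 [0.115 0.559 0.55 ] [-451.  797.]
```

Run:
```python
from h import *
o=r.get_obs(); print(R.from_rotvec(o["orientation"]).as_matrix().round(3))
f=grab("top")
im=f["frame"]; hsv=cv2.cvtColor(im,cv2.COLOR_BGR2HSV); print(hsv[185:240:4,170].tolist()); print(hsv[180:250:5,300].tolist())
def mk(lo,hi,roi):
    m=cv2.inRange(hsv,np.array(lo),np.array(hi)); k=np.zeros_like(m); x0,y0,x1,y1=roi; k[y0:y1,x0:x1]=m[y0:y1,x0:x1]; return k
bed=mk((0,0,0),(180,255,75),(112,182,224,226))
w=mk((14,60,110),(35,255,255),(100,176,240,250)); c=mk((3,80,60),(16,255,255),(238,178,375,250))
out=im.copy(); 
for n,m,col in(("bed",bed,(0,0,255)),("wood",w,(255,0,0)),("cad",c,(0,255,0))):
    cs=cv2.findContours(m,0,2)[0]; q=max(cs,key=cv2.contourArea); cv2.drawContours(out,[q],-1,col,1)
    print(n,rectm(f,(0,0,0),(180,255,255),(0,0,1,1),.014) if 0 else cv2.minAreaRect((ray(f,q[:,0],.02 if n=="cad" else .014)[:,:2]*1000).astype(np.float32)))
cv2.imwrite("pics/m1.png",cv2.resize(out[160:320,90:400],(800,413),interpolation=0))
```

```text
[[-0.92  -0.     0.391]
 [-0.391  0.    -0.92 ]
 [ 0.    -1.    -0.   ]]
[[21, 117, 242], [21, 115, 244], [21, 118, 247], [135, 16, 32], [0, 13, 39], [150, 7, 39], [105, 11, 45], [0, 18, 42], [17, 140, 234], [19, 122, 238], [21, 117, 242], [21, 116, 247], [19, 126, 234], [14, 152, 74]]
[[7, 138, 48], [14, 181, 221], [14, 180, 211], [13, 185, 120], [14, 181, 217], [14, 182, 195], [14, 182, 200], [13, 181, 176], [14, 183, 202], [14, 182, 205], [14, 181, 193], [14, 182, 186], [13, 179, 57], [8, 140, 42]]
bed ((553.8275146484375, 400.588134765625), (31.710405349731445, 167.50595092773438), 5.270298957824707)
wood ((553.9797973632812, 397.691650390625), (94.34881591796875, 186.50677490234375), 5.220205307006836)
cad ((543.8115844726562, 198.3968505859375), (89.46794128417969, 181.10020446777344), 6.043008327484131)
```

View pics/m1.png

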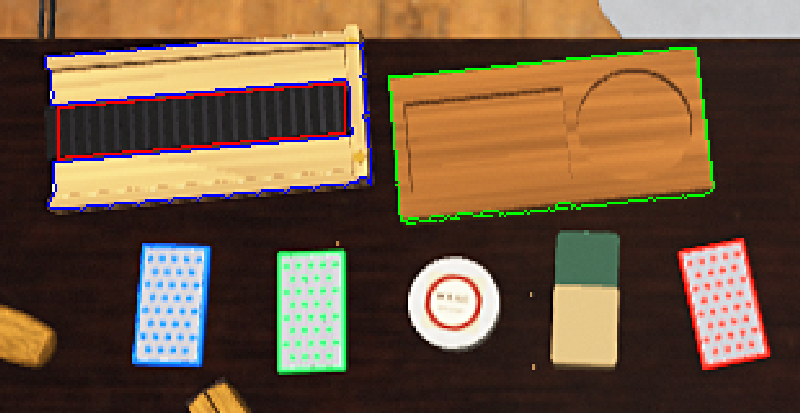

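```bash
cat >> h.py <<'E'
REST=(554.3,397.7,95.2); CAD=(546.3,198.4,96.0)
def fr(F,x,y,z):
    a=np.radians(F[2]); c,s=np.cos(a),np.sin(a); return [(F[0]+c*x-s*y)/1000,(F[1]+s*x+c*y)/1000,z/1000]
E
python3 - <<'E'
from h import *
for n in("top","scene"):
    f=grab(n); s=6 if n=="top" else 5
    x0,y0,w,h=(100,165,133,85) if n=="top" else (250,200,130,100)
    if n=="top":boxes=[(100,165,133,90,"a"),(235,170,133,90,"b")]
    else: boxes=[(230,205,133,95,"c")]
    for x0,y0,w,h,t in boxes:
        im=cv2.resize(f["frame"][y0:y0+h,x0:x0+w],None,fx=6,fy=6,interpolation=cv2.INTER_CUBIC)
        def pl(F,pts,col):
            p=((proj(f,[fr(F,*q) for q in pts])-[x0,y0]+.5)*6).astype(int); cv2.polylines(im,[p],True,col,1)
        pl(REST,[(-84,-16,14),(93,-16,14),(93,16,14),(-84,16,14)],(0,0,255))
        pl(REST,[(-93,-46,0),(93,-46,0),(93,46,0),(-93,46,0)],(255,0,255))
        pl(REST,[(-84,-46,26),(-93,-46,26),(-93,46,26),(-84,46,26)],(255,0,0))
        pl(CAD,[(-90,-42,20),(90,-42,20),(90,42,20),(-90,42,20)],(0,255,0))
        pl(CAD,[(36.5-46,-26.5,20),(82.5,-26.5,20),(82.5,26.5,20),(-9.5,26.5,20)],(255,255,0))
        pl(CAD,[(-49+33.5*np.cos(t),33.5*np.sin(t),20) for t in np.linspace(0,6.28,40)],(255,255,0))
        cv2.imwrite(f"pics/ov_{t}.png",im)
E
```

```text
(no output)
```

View pics/ov_a.png

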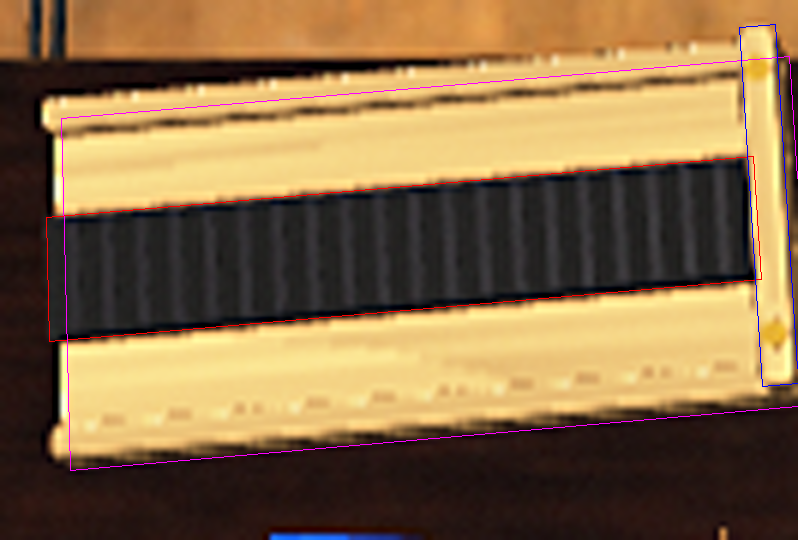

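View pics/ov_b.png

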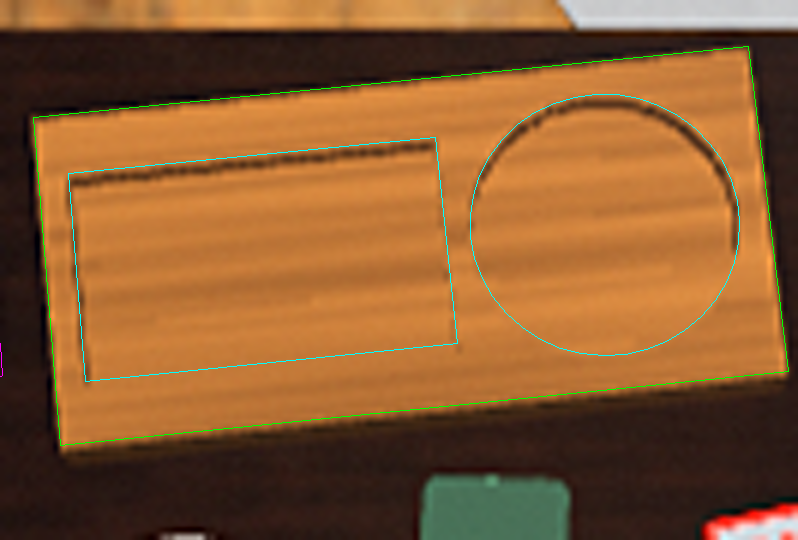

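View pics/ov_c.png

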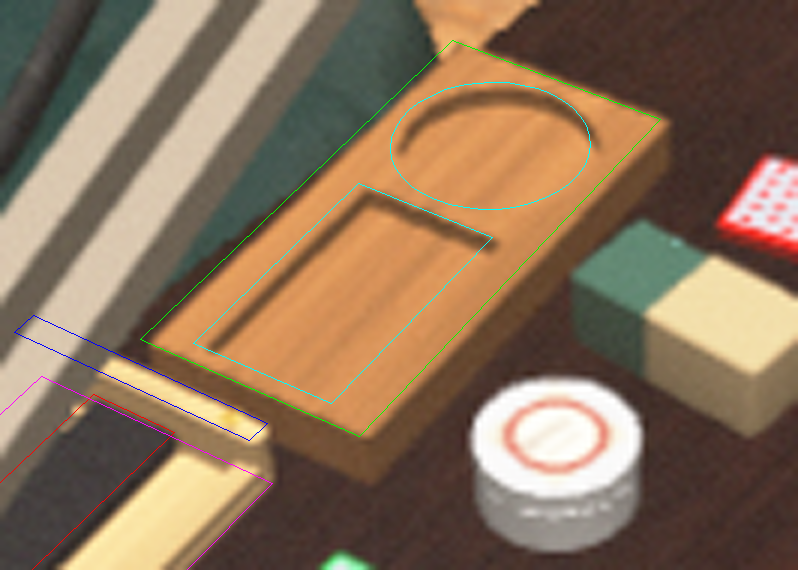

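```bash
cat >> h.py <<'E'
def Rt(phi,tilt=0):
    "tool y down, z along phi (deg) ; then turn about tool z by tilt deg"
    p=np.radians(phi); y=np.array([0,0,-1.]); z=np.array([np.cos(p),np.sin(p),0]); x=np.cross(y,z)
    return np.c_[x,y,z]@R.from_rotvec([0,0,np.radians(tilt)]).as_matrix()
def go(x,y,z,phi,tilt=0,verbose=True):
    "mm; shift/turn of target in present tool frame"
    o=r.get_obs(); C=R.from_rotvec(o["orientation"]).as_matrix()
    d=C.T@(np.array([x,y,z])-o["tcp_pos"]*1000); w=np.degrees(R.from_matrix(C.T@Rt(phi,tilt)).as_rotvec())
    ph=np.degrees(np.arctan2(C[1,2],C[0,2]))
    print("t%.1f tcp"%o["clock"],(o["tcp_pos"]*1000).round(1),"phi%.1f"%ph,"F",o["contact_force"].round(1),"g%.1f"%(o["grip_width"]*1000),"q",o["joints"].round(2))
    print("row",d.round(1).tolist(),w.round(1).tolist(),"|d|%.0f |w|%.0f"%(np.linalg.norm(d),np.linalg.norm(w)))
E
python3 - <<'E'
from h import *
a=np.radians(-44); go(640*np.cos(a),640*np.sin(a),300,-44)
E
```

```text
t0.6 tcp [ 264.  -621.2  231.3] phi-67.0 F [-0.1 -0.7  0.1] g85.4 q [ 1.06  0.48  0.02  1.56 -0.01  1.11 -0.08]
row [-249.9, -68.7, -85.8] [0.0, -23.0, -0.0] |d|273 |w|23
```

drive_tool --pt "-50 -14 -17 0 -5 0 70" --pt "-100 -28 -34 0 -10 0 70" --pt "-150 -42 -51 0 -14 0 70" --pt "-200 -56 -68 0 -19 0 70" --pt "-250 -69 -86 0 -23 0 70"

```text
clock: 1.05
tcp_pos: [0.4451, -0.4583, 0.2956]
orientation: [-0.745, 1.745, -1.747]
contact_force: [0.2, -0.8, 0.7]
grip_width: 0.0701
```

Run:
```python
from h import *
a=np.radians(-20); go(640*np.cos(a),640*np.sin(a),300,-20)
```

```text
t1.1 tcp [ 445.1 -458.3  295.6] phi-43.8 F [ 0.2 -0.8  0.7] g70.1 q [ 0.8   0.37 -0.13  1.56  0.05  1.21 -0.1 ]
row [-281.0, -4.5, -52.9] [-0.0, -23.8, 0.0] |d|286 |w|24
```

drive_tool --pt "-49 -1 -10 0 -5 0 70" --pt "-98 -2 -19 0 -10 0 70" --pt "-147 -3 -28 0 -14 0 70" --pt "-196 -4 -37 0 -19 0 70" --pt "-245 -5 -48 0 -24 0 70"

```text
clock: 1.55
tcp_pos: [0.5801, -0.2479, 0.3008]
orientation: [-1.027, 1.455, -1.458]
contact_force: [1.2, 0.4, 0.4]
grip_width: 0.0699
```

Run:
```python
from h import *
a=np.radians(0); go(600*np.cos(a),600*np.sin(a),320,20)
```

```text
t1.6 tcp [ 580.1 -247.9  300.8] phi-19.6 F [1.2 0.4 0.4] g69.9 q [ 0.53  0.37 -0.3   1.57  0.11  1.22 -0.13]
row [-240.2, -19.4, -64.5] [-0.1, -39.6, 0.1] |d|249 |w|40
```

drive_tool --pt "-48 -4 -13 0 -8 0 70" --pt "-96 -8 -26 0 -16 0 70" --pt "-144 -12 -39 0 -24 0 70" --pt "-192 -16 -52 0 -32 0 70" --pt "-240 -19 -65 0 -40 0 70"

```text
clock: 2.05
tcp_pos: [0.5993, 0.0007, 0.3201]
orientation: [-1.359, 0.937, -0.941]
contact_force: [1.2, 0.1, 0.1]
grip_width: 0.07
```

Run:
```python
from h import *
go(520,220,320,60)
```

```text
t2.0 tcp [599.3   0.7 320.1] phi20.7 F [1.2 0.1 0.1] g70.0 q [ 0.3   0.33 -0.53  1.61  0.17  1.25  0.11]
row [-233.2, -0.3, 3.3] [-0.0, -39.3, 0.1] |d|233 |w|39
```

drive_tool --pt "-46 0 1 0 -8 0 70" --pt "-93 0 2 0 -16 0 70" --pt "-140 0 2 0 -24 0 70" --pt "-187 0 3 0 -32 0 70" --pt "-233 0 3 0 -39 0 70"

```text
clock: 2.55
tcp_pos: [0.519, 0.2214, 0.32]
orientation: [-1.532, 0.408, -0.413]
contact_force: [1.3, 0.9, 0.0]
grip_width: 0.0697
```

Run:
```python
from h import *
go(443.2,334.5,150,92.2)
```

```text
t2.5 tcp [519.  221.4 320. ] phi60.0 F [1.3 0.9 0. ] g69.7 q [ 0.09  0.3  -0.75  1.68  0.22  1.25  0.34]
row [-122.7, 169.6, 60.0] [0.0, -32.2, 0.2] |d|218 |w|32
```

drive_tool --pt "-27 30 14 0 -8 0 70" --pt "-54 65 26 0 -16 0 70" --pt "-80 100 38 0 -24 0 70" --pt "-105 140 50 0 -32 0 70" --pt "-123 170 60 0 -32 0 60"

```text
clock: 3.05
tcp_pos: [0.4412, 0.3353, 0.1476]
orientation: [-1.572, -0.032, 0.03]
contact_force: [0.2, 0.1, 0.5]
grip_width: 0.0604
```

Run:
```python
from h import *
go(443.2,334.5,30,92.2)
grab("scene","s1");grab("top","t1")
```

```text
t3.0 tcp [441.2 335.3 147.6] phi92.3 F [0.2 0.1 0.5] g60.4 q [-0.13  0.5  -0.82  1.88  0.45  0.95  0.45]
row [1.8, 117.7, -0.7] [0.1, 0.1, 0.1] |d|118 |w|0
```

View pics/s1.png

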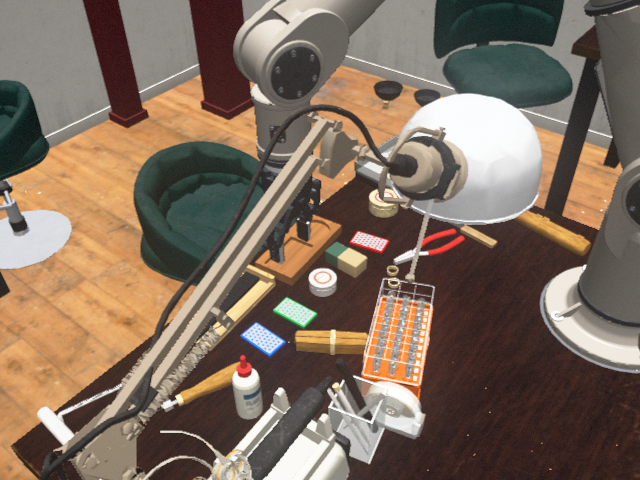

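View pics/t1.png

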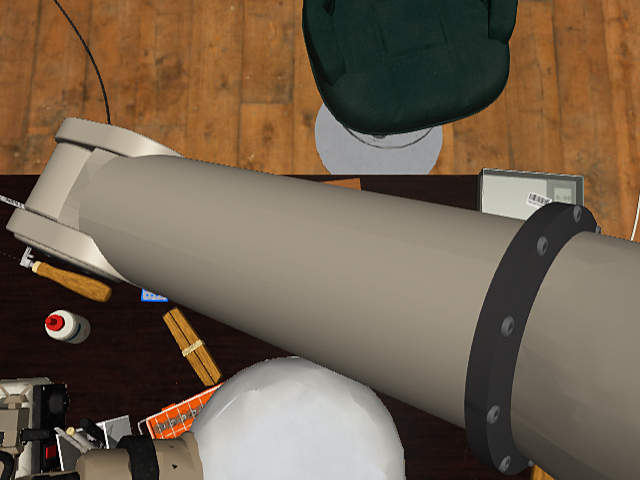

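drive_tool --pt "1 40 -1 0 0 0 52" --pt "2 80 -1 0 0 0 52" --pt "2 112 -1 0 0 0 52" --pt "2 122 -1 0 0 0 52" --pt "2 122 -1 0 0 0 52"

```text
clock: 3.65
tcp_pos: [0.441, 0.3333, 0.024]
orientation: [-1.575, -0.027, 0.034]
contact_force: [0.5, 0.2, 0.6]
grip_width: 0.0521
```

Run:
```python
from h import *
go(443.2,334.5,3,92.2)
grab("scene","s2");f=grab("top","t2")
g=cv2.imread("pics/s2.png")[230:350,210:370]; cv2.imwrite("pics/s2z.png",cv2.resize(g,None,fx=5,fy=5))
```

```text
t3.6 tcp [441.  333.3  24. ] phi92.2 F [0.5 0.2 0.6] g52.1 q [-0.23  0.67 -0.69  1.95  0.62  0.75  0.31]
row [2.3, 21.0, 1.2] [0.3, 0.0, -0.2] |d|21 |w|0
```

View pics/s2z.png

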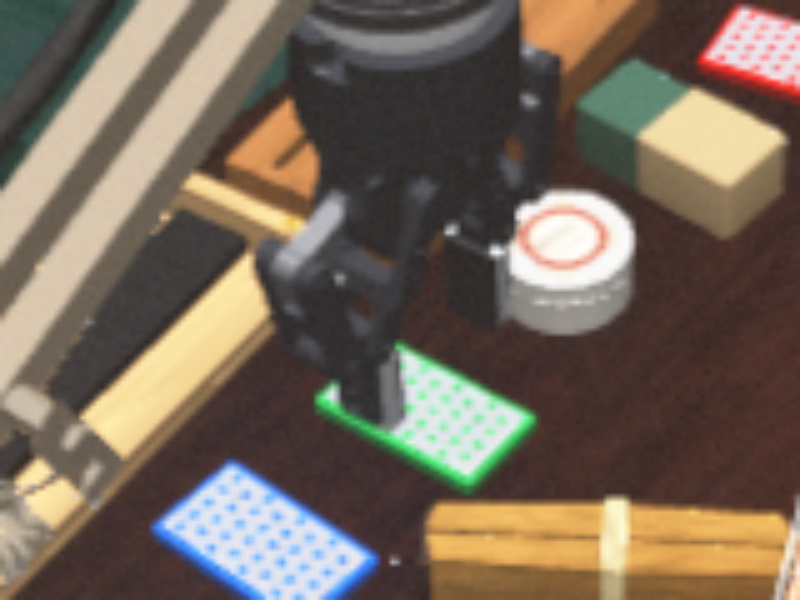

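drive_tool --pt "2 10 1 0 0 0 52" --pt "2 20 1 0 0 0 52" --pt "2 23 1 0 0 0 52" --pt "2 23 1 0 0 0 52"

```text
clock: 4.15
tcp_pos: [0.4434, 0.3354, 0.0024]
orientation: [-1.574, -0.029, 0.033]
contact_force: [0.2, -0.4, -0.1]
grip_width: 0.0519
```

Run:
```python
from h import *
go(443.2,334.5,1,92.2)
```

```text
t4.2 tcp [443.4 335.4   2.4] phi92.2 F [ 0.2 -0.4 -0.1] g51.9 q [-0.25  0.7  -0.67  1.95  0.66  0.72  0.29]
row [-0.2, 1.4, -0.9] [0.2, 0.0, -0.1] |d|2 |w|0
```

drive_tool --pt "0 2 -1 0 0 0 45" --pt "0 2 -1 0 0 0 36" --pt "0 2 -1 0 0 0 36" --pt "0 2 -1 0 0 0 36" --pt "0 2 -1 0 0 0 36" --squeeze 40

```text
clock: 4.65
tcp_pos: [0.4434, 0.3343, 0.0004]
orientation: [-1.574, -0.029, 0.033]
contact_force: [-1.3, -0.4, 0.2]
grip_width: 0.0386
```

drive_tool --pt "0 -30 0 0 0 0 36" --pt "0 -70 0 0 0 0 36" --pt "0 -100 0 0 0 0 36"

```text
clock: 4.95
tcp_pos: [0.4436, 0.335, 0.1021]
orientation: [-1.573, -0.03, 0.033]
contact_force: [1.0, 0.1, -1.6]
grip_width: 0.0387
```

Run:
```python
from h import *
p=np.array(fr(REST,-48,0,0))*1000; print(p); go(p[0],p[1],100,5.2)
grab("scene","s3")
g=cv2.imread("pics/s3.png")[180:330,210:370]; cv2.imwrite("pics/s3z.png",cv2.resize(g,None,fx=4,fy=4))
```

```text
[558.65036385 349.89754887   0.        ]
t5.0 tcp [443.6 335.  102.1] phi92.3 F [ 1.   0.1 -1.6] g38.7 q [-0.16  0.57 -0.78  1.91  0.51  0.88  0.41]
row [115.6, 1.8, 10.3] [0.2, 87.1, 0.0] |d|116 |w|87
```

View pics/s3z.png

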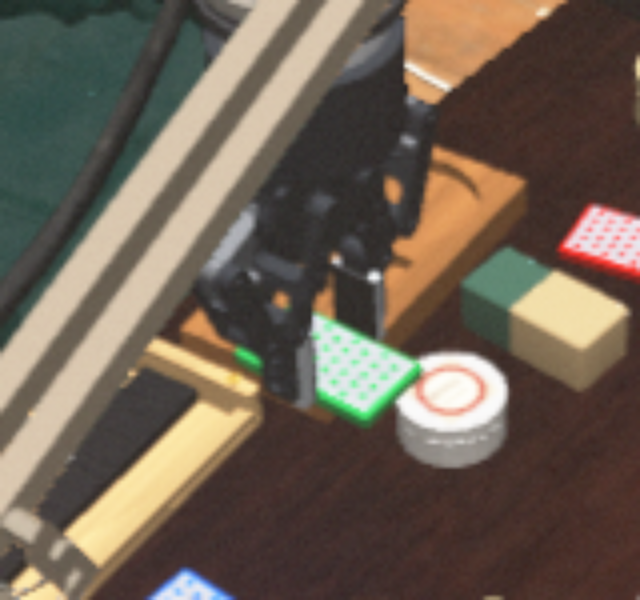

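drive_tool --pt "12 0 1 0 8.5 0 36" --pt "24 0 2 0 17 0 36" --pt "36 0 3 0 25.5 0 36" --pt "48 0 4 0 34 0 36" --pt "58 0 5 0 42.5 0 36"

```text
clock: 5.5
tcp_pos: [0.5038, 0.3442, 0.1065]
orientation: [-1.496, 0.552, -0.556]
contact_force: [-0.6, 0.1, -0.8]
grip_width: 0.0384
```

Run:
```python
from h import *
p=np.array(fr(REST,-48,0,0))*1000;  go(p[0],p[1],80,5.2)
```

```text
t5.5 tcp [503.8 344.2 106.5] phi49.4 F [-0.6  0.1 -0.8] g38.4 q [-0.27  0.58 -0.59  1.79  0.4   0.89 -0.18]
row [37.9, 26.6, 39.9] [-0.2, 44.2, 0.0] |d|61 |w|44
```

drive_tool --pt "8 5 8 0 8.5 0 36" --pt "16 10 16 0 17 0 36" --pt "24 15 24 0 25.5 0 36" --pt "32 21 32 0 34 0 36" --pt "38 26 40 0 42.5 0 36"

```text
clock: 6.0
tcp_pos: [0.5591, 0.3494, 0.0799]
orientation: [-1.259, 1.123, -1.126]
contact_force: [0.5, -0.1, -0.8]
grip_width: 0.0385
```

Run:
```python
from h import *
p=np.array(fr(REST,-48,0,0))*1000;  go(p[0],p[1],35,5.2)
```

```text
t6.0 tcp [559.1 349.4  79.9] phi6.5 F [ 0.5 -0.1 -0.8] g38.5 q [-0.38  0.64 -0.38  1.69  0.3   0.86 -0.78]
row [-0.5, 44.9, -0.5] [-0.2, 1.3, -0.0] |d|45 |w|1
```

Run:
```python
from h import *
p=np.array(fr(REST,-45,0,0))*1000;  go(p[0],p[1],20,5.2)
```

```text
t6.0 tcp [559.1 349.4  79.9] phi6.5 F [ 0.5 -0.1 -0.8] g38.5 q [-0.38  0.64 -0.38  1.69  0.3   0.86 -0.78]
row [-3.5, 59.9, -0.5] [-0.2, 1.3, -0.0] |d|60 |w|1
```

drive_tool --pt "-2 20 0 0 1.3 0 36" --pt "-3.5 40 -0.5 0 1.3 0 36" --pt "-3.5 55 -0.5 0 1.3 0 36" --pt "-3.5 60 -0.5 0 1.3 0 36" --pt "-3.5 60 -0.5 0 1.3 0 36"

```text
clock: 6.5
tcp_pos: [0.558, 0.3525, 0.0191]
orientation: [-1.25, 1.14, -1.143]
contact_force: [-0.1, -0.0, 0.0]
grip_width: 0.0386
```

Run:
```python
from h import *
p=np.array(fr(REST,-49,0,0))*1000;  go(p[0],p[1],15.5,5.2)
grab("scene","s4")
g=cv2.imread("pics/s4.png")[200:350,170:330]; cv2.imwrite("pics/s4z.png",cv2.resize(g,None,fx=4,fy=4))
```

```text
t6.5 tcp [558.  352.5  19.1] phi5.2 F [-0.1 -0.   0. ] g38.6 q [-0.41  0.72 -0.35  1.71  0.33  0.77 -0.83]
row [3.6, 3.6, 0.5] [-0.1, 0.0, 0.0] |d|5 |w|0
```

View pics/s4z.png

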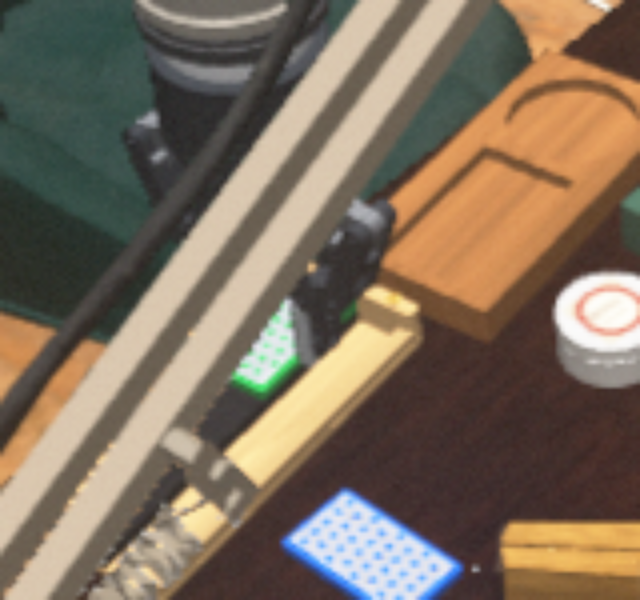

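drive_tool --pt "1 3 0.5 0 0 0 36" --pt "2 3 0.5 0 0 0 36" --pt "3 3 0.5 0 0 0 36" --pt "3.5 3 0.5 0 0 0 36"

```text
clock: 6.95
tcp_pos: [0.5596, 0.3493, 0.0174]
orientation: [-1.248, 1.139, -1.143]
contact_force: [0.0, 0.6, -0.7]
grip_width: 0.0386
```

drive_tool --pt "0.5 2 0 0 0 0 36" --pt "1 2 0 0 0 0 36" --pt "1.5 2 0 0 0 0 36" --pt "1.5 2 0 0 0 0 36"

```text
clock: 7.35
tcp_pos: [0.5597, 0.3485, 0.0155]
orientation: [-1.247, 1.14, -1.142]
contact_force: [0.4, 2.3, -1.3]
grip_width: 0.0386
```

Run:
```python
from h import *
p=np.array(fr(REST,-49,0,0))*1000;  go(p[0],p[1],14.4,5.2)
```

```text
t7.3 tcp [559.7 348.5  15.5] phi5.2 F [ 0.4  2.3 -1.3] g38.6 q [-0.41  0.72 -0.35  1.72  0.34  0.75 -0.83]
row [-0.5, 1.1, -1.0] [-0.2, 0.0, -0.1] |d|2 |w|0
```

drive_tool --pt "-0.5 1 -0.8 0 0 0 36" --pt "-0.5 1.5 -0.8 0 0 0 36" --pt "-0.5 1.5 -0.8 0 0 0 48" --pt "-0.5 1.5 -0.8 0 0 0 48" --pt "-0.5 1.5 -0.8 0 0 0 48"

```text
clock: 7.85
tcp_pos: [0.5589, 0.3487, 0.0138]
orientation: [-1.247, 1.14, -1.143]
contact_force: [0.1, -0.1, 0.5]
grip_width: 0.0479
```

drive_tool --pt "0 -8 0 0 0 0 48" --pt "0 -40 0 0 0 0 50" --pt "0 -90 0 0 0 0 60" --pt "0 -125 0 0 0 0 60"

```text
clock: 8.25
tcp_pos: [0.5589, 0.3491, 0.1421]
orientation: [-1.245, 1.139, -1.142]
contact_force: [1.2, -0.1, 0.6]
grip_width: 0.0599
```

Run:
```python
from h import *
go(447.7,99,140,101.6)
```

```text
t8.2 tcp [558.9 349.1 142.1] phi5.2 F [ 1.2 -0.1  0.6] g59.9 q [-0.37  0.57 -0.4   1.66  0.26  0.96 -0.77]
row [238.9, 0.8, -133.6] [-0.4, -96.4, 0.2] |d|274 |w|96
```

drive_tool --pt "20 -8 -11 0 -8.5 0 60" --pt "40 -8 -22 0 -17 0 60" --pt "60 -8 -33 0 -25 0 60" --pt "80 -8 -44 0 -34 0 60" --pt "100 -8 -55 0 -42 0 60"

```text
clock: 8.75
tcp_pos: [0.5128, 0.2437, 0.1502]
orientation: [-1.487, 0.575, -0.582]
contact_force: [1.3, -0.4, 0.6]
grip_width: 0.0602
```

Run:
```python
from h import *
go(447.7,99,140,101.6)
f=grab("top","t5"); cv2.imwrite("pics/t5z.png",cv2.resize(f["frame"][150:320,90:400],(800,439)))
```

```text
t8.8 tcp [512.8 243.7 150.2] phi47.6 F [ 1.3 -0.4  0.6] g60.2 q [-0.09  0.46 -0.59  1.87  0.32  0.91 -0.  ]
row [49.4, 9.4, -150.8] [-0.3, -54.0, 0.3] |d|159 |w|54
```

View pics/t5z.png

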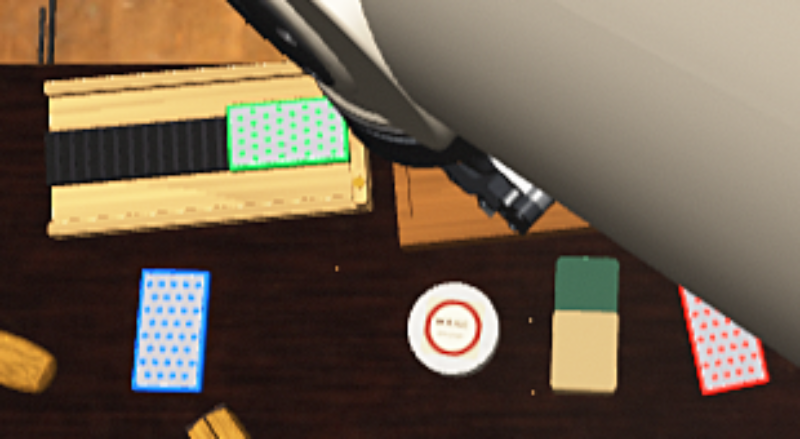

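drive_tool --pt "7 0 -22 0 -8.5 0 60" --pt "14 0 -45 0 -17 0 60" --pt "22 0 -67 0 -25.5 0 60" --pt "29 0 -90 0 -34 0 60" --pt "36 0 -112 0 -42.5 0 60"

```text
clock: 9.3
tcp_pos: [0.463, 0.131, 0.1499]
orientation: [-1.573, -0.011, 0.003]
contact_force: [-0.1, -1.6, 0.2]
grip_width: 0.0601
```

Run:
```python
from h import *
go(447.7,99,60,101.6)
grab("scene","s6")
```

```text
t9.3 tcp [463.  131.  149.9] phi90.5 F [-0.1 -1.6  0.2] g60.1 q [ 0.25  0.36 -0.78  2.05  0.34  0.86  0.85]
row [-16.0, 89.9, -31.7] [0.1, -11.1, 0.3] |d|97 |w|11
```

View pics/s6.png

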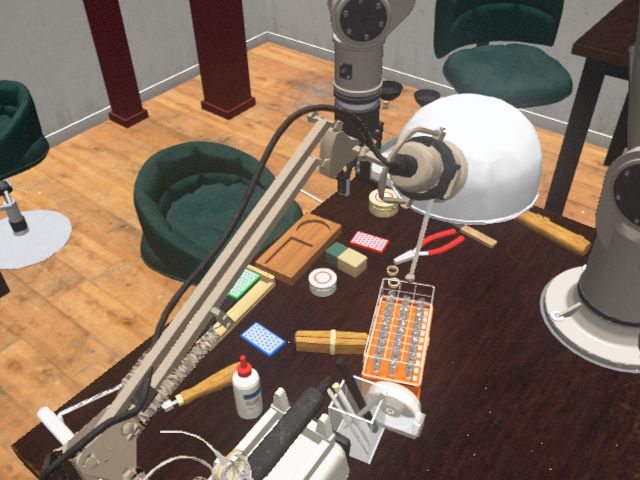

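drive_tool --pt "-6 25 -12 0 -6 0 55" --pt "-12 55 -24 0 -11 0 52" --pt "-16 90 -32 0 -11 0 52" --pt "-16 120 -32 0 -11 0 52" --pt "-16 125 -32 0 -11 0 52"

```text
clock: 9.85
tcp_pos: [0.4443, 0.093, 0.0221]
orientation: [-1.572, -0.159, 0.164]
contact_force: [-0.2, -0.1, 0.4]
grip_width: 0.052
```

Run:
```python
from h import *
go(447.7,99,0.5,101.6)
```

```text
t9.8 tcp [444.3  93.   22.1] phi101.8 F [-0.2 -0.1  0.4] g52.0 q [ 0.2   0.55 -0.66  2.18  0.61  0.6   0.87]
row [4.6, 21.5, 5.3] [0.4, 0.2, -0.2] |d|23 |w|0
```

drive_tool --pt "4.6 0 5.3 0 0 0 52" --pt "4.6 8 5.3 0 0 0 52" --pt "4.6 16 5.3 0 0 0 52" --pt "4.6 20 5.3 0 0 0 52" --pt "4.6 20 5.3 0 0 0 52"

```text
clock: 10.35
tcp_pos: [0.4475, 0.0988, 0.0018]
orientation: [-1.572, -0.159, 0.165]
contact_force: [-0.0, -0.8, -0.9]
grip_width: 0.0522
```

Run:
```python
from h import *
go(447.7,99,0.5,101.6)
grab("scene","s7")
g=cv2.imread("pics/s7.png")[180:300,300:460]; cv2.imwrite("pics/s7z.png",cv2.resize(g,None,fx=4,fy=4))
```

```text
t10.3 tcp [447.5  98.8   1.8] phi101.8 F [-0.  -0.8 -0.9] g52.2 q [ 0.15  0.59 -0.62  2.18  0.65  0.57  0.82]
row [0.3, 1.3, 0.1] [0.4, 0.2, -0.3] |d|1 |w|1
```

View pics/s7z.png

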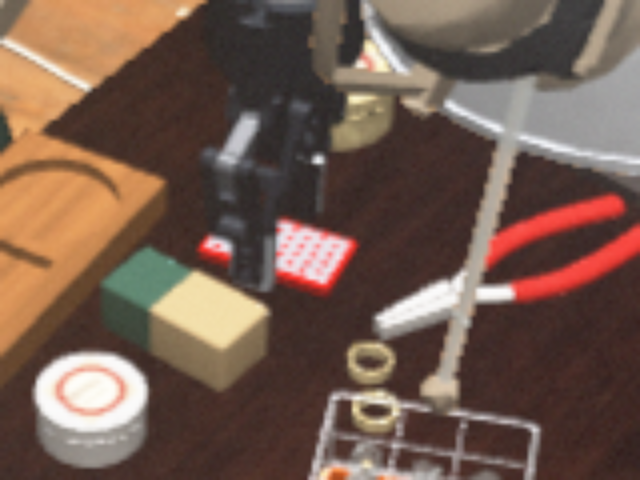

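Aligned on red. Grip and lift.

drive_tool --pt "0 1.5 0 0 0 0 45" --pt "0 1.5 0 0 0 0 36" --pt "0 1.5 0 0 0 0 36" --pt "0 1.5 0 0 0 0 36" --pt "0 1.5 0 0 0 0 36"

```text
clock: 10.9
tcp_pos: [0.4478, 0.0988, 0.0009]
orientation: [-1.572, -0.159, 0.164]
contact_force: [-0.7, -0.4, 7.1]
grip_width: 0.0386
```

drive_tool --pt "0 -30 0 0 0 0 36" --pt "0 -70 0 0 0 0 36" --pt "0 -110 0 0 0 0 36" --pt "0 -125 0 0 0 0 36"

```text
clock: 11.3
tcp_pos: [0.4496, 0.1006, 0.1289]
orientation: [-1.572, -0.163, 0.16]
contact_force: [0.2, 0.4, -1.6]
grip_width: 0.0385
```

Run:
```python
from h import *
p=np.array(fr(REST,0,0,0))*1000; print(p); go(p[0],p[1],120,5.2)
f=grab("top","t7")
```

```text
[554.3 397.7   0. ]
t11.3 tcp [449.6 100.6 128.9] phi101.8 F [ 0.2  0.4 -1.6] g38.5 q [ 0.33  0.38 -0.82  2.11  0.39  0.81  1.05]
row [163.1, 7.1, 269.6] [0.3, 96.6, 0.4] |d|315 |w|97
```

drive_tool --pt "14 0 22 0 8.5 0 36" --pt "28 0 45 0 17 0 36" --pt "42 1 67 0 25.5 0 36" --pt "56 1 90 0 34 0 36" --pt "70 1 112 0 42.5 0 36"

```text
clock: 11.85
tcp_pos: [0.4955, 0.2248, 0.1261]
orientation: [-1.536, 0.423, -0.429]
contact_force: [0.4, -0.7, -0.2]
grip_width: 0.0389
```

Run:
```python
from h import *
p=np.array(fr(REST,0,0,0))*1000; print(p); go(p[0],p[1],120,5.2,0)
```

```text
[554.3 397.7   0. ]
t11.8 tcp [495.5 224.8 126.1] phi58.9 F [ 0.4 -0.7 -0.2] g38.9 q [-0.05  0.46 -0.62  1.93  0.36  0.86  0.16]
row [-39.0, 4.7, 178.5] [0.2, 53.7, 0.5] |d|183 |w|54
```

drive_tool --pt "-6 1 30 0 8.5 0 36" --pt "-12 2 60 0 17 0 36" --pt "-18 3 90 0 25.5 0 36" --pt "-25 4 115 0 34 0 36" --pt "-31 5 142 0 42.5 0 36"

```text
clock: 12.35
tcp_pos: [0.5418, 0.3626, 0.1177]
orientation: [-1.338, 0.996, -1.007]
contact_force: [-0.2, -1.1, -1.3]
grip_width: 0.0386
```

Run:
```python
from h import *
p=np.array(fr(REST,-2.6,0,0))*1000; print(p); go(p[0],p[1],60,5.2,-9.9)
f=grab("top","t8"); print(rectm(f,(45,80,80),(85,255,255),(150,170,235,240),.022))
```

```text
[554.53564471 395.11070056   0.        ]
t12.3 tcp [541.8 362.6 117.7] phi16.1 F [-0.2 -1.1 -1.3] g38.6 q [-0.39  0.6  -0.42  1.68  0.3   0.94 -0.65]
row [-28.4, 57.3, 21.4] [-0.8, 10.8, -9.2] |d|67 |w|14Traceback (most recent call last):
  File "<stdin>", line 3, in <module>
  File "h.py", line 21, in rectm
    cs=cv2.findContours(k,0,cv2.CHAIN_APPROX_NONE)[0]; c=max(cs,key=cv2.contourArea)
                                                         ~~~^^^^^^^^^^^^^^^^^^^^^^^^
ValueError: max() iterable argument is empty
```

drive_tool --pt "-12 10 10 -0.3 6 -5 36" --pt "-28 25 21 -0.8 10.8 -9.2 36" --pt "-28 45 21 -0.8 10.8 -9.2 36" --pt "-28 57 21 -0.8 10.8 -9.2 36" --pt "-28 57 21 -0.8 10.8 -9.2 36"

```text
clock: 12.9
tcp_pos: [0.5533, 0.3981, 0.0576]
orientation: [-1.37, 1.054, -1.27]
contact_force: [-0.2, -1.1, -1.0]
grip_width: 0.0384
```

Run:
```python
from h import *
p=np.array(fr(REST,-2.6,0,0))*1000; print(p); go(p[0],p[1],26,5.2,-9.9)
g=grab("scene","s9")["frame"][190:340,170:330]; cv2.imwrite("pics/s9z.png",cv2.resize(g,None,fx=4,fy=4))
```

```text
[554.53564471 395.11070056   0.        ]
t12.9 tcp [553.3 398.1  57.6] phi5.0 F [-0.2 -1.1 -1. ] g38.4 q [-0.58  0.74 -0.29  1.56  0.38  1.01 -0.95]
row [-2.3, 31.6, 1.0] [0.1, -0.2, -0.1] |d|32 |w|0
```

View pics/s9z.png

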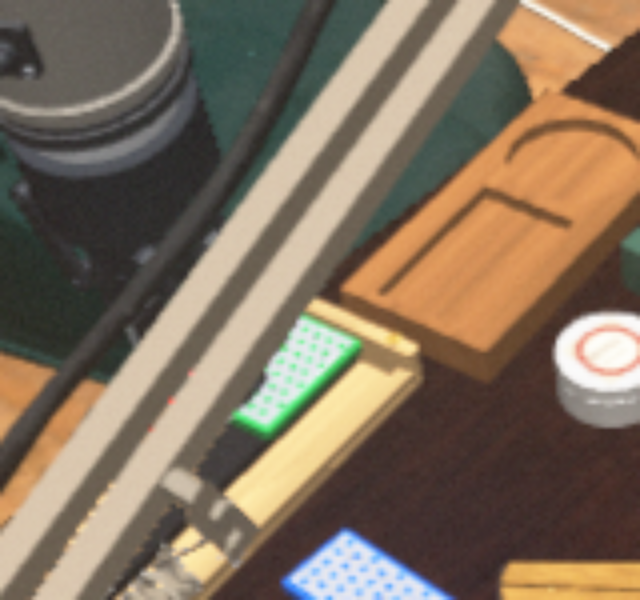

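drive_tool --pt "-2.3 12 1 0 0 0 36" --pt "-2.3 24 1 0 0 0 36" --pt "-2.3 31.5 1 0 0 0 36" --pt "-2.3 31.5 1 0 0 0 36" --pt "-2.3 31.5 1 0 0 0 36"

```text
clock: 13.45
tcp_pos: [0.5556, 0.3954, 0.0278]
orientation: [-1.367, 1.055, -1.27]
contact_force: [0.1, -0.4, 0.0]
grip_width: 0.0384
```

Run:
```python
from h import *
p=np.array(fr(REST,-2.6,0,0))*1000; print(p); go(p[0],p[1],21,5.2,-9.9)
```

```text
[554.53564471 395.11070056   0.        ]
t13.4 tcp [555.6 395.4  27.8] phi4.9 F [ 0.1 -0.4  0. ] g38.4 q [-0.59  0.77 -0.28  1.58  0.4   0.97 -0.97]
row [-1.0, 6.8, -1.1] [0.1, -0.2, -0.2] |d|7 |w|0
```

drive_tool --pt "-1 2 -1.1 0 0 0 36" --pt "-1 4 -1.1 0 0 0 36" --pt "-1 6 -1.1 0 0 0 36" --pt "-1 6.8 -1.1 0 0 0 36" --pt "-1 6.8 -1.1 0 0 0 36"

```text
clock: 13.95
tcp_pos: [0.5545, 0.3952, 0.0212]
orientation: [-1.367, 1.055, -1.27]
contact_force: [-0.9, -0.4, 0.2]
grip_width: 0.0388
```

Run:
```python
from h import *
p=np.array(fr(REST,-2.6,0,0))*1000; print(p); go(p[0],p[1],20.5,5.2,-9.9)
```

```text
[554.53564471 395.11070056   0.        ]
t13.9 tcp [554.5 395.2  21.2] phi5.0 F [-0.9 -0.4  0.2] g38.8 q [-0.59  0.78 -0.28  1.58  0.4   0.96 -0.97]
row [0.0, 0.7, 0.0] [0.1, -0.2, -0.2] |d|1 |w|0
```

drive_tool --pt "0 0.7 0 0 0 0 36" --pt "0 1 0 0 0 0 36" --pt "0 1 0 0 0 0 48" --pt "0 1 0 0 0 0 48" --pt "0 1 0 0 0 0 48"

```text
clock: 14.45
tcp_pos: [0.5545, 0.395, 0.02]
orientation: [-1.367, 1.055, -1.27]
contact_force: [0.4, 0.3, -0.5]
grip_width: 0.0479
```

drive_tool --pt "0 -8 0 0 0 0 48" --pt "0 -40 0 0 0 0 52" --pt "0 -85 0 0 0 0 60" --pt "0 -125 0 0 0 9 60" --pt "0 -125 0 0 0 9.9 60"

```text
clock: 14.95
tcp_pos: [0.5572, 0.4173, 0.1511]
orientation: [-1.231, 1.146, -1.143]
contact_force: [1.2, -1.1, 0.5]
grip_width: 0.0604
```

Run:
```python
from h import *
go(446.8,414.4,140,88.3)
f=grab("top","t10"); cv2.imwrite("pics/t10z.png",cv2.resize(f["frame"][150:320,90:400],(800,439)))
```

```text
t14.9 tcp [557.2 417.3 151.1] phi4.8 F [ 1.2 -1.1  0.5] g60.4 q [-0.47  0.61 -0.38  1.56  0.25  1.   -0.84]
row [-6.2, 10.0, -110.3] [-1.0, -83.5, -0.1] |d|111 |w|84
```

View pics/t10z.png

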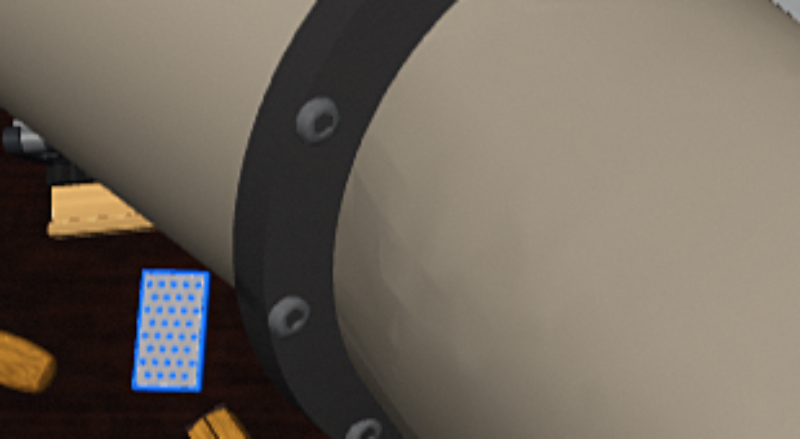

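Run:
```python
import cv2
a=cv2.imread("pics/top0.png")[330:480,0:220]; cv2.imwrite("pics/c1.png",cv2.resize(a,None,fx=3.6,fy=3.6,interpolation=2))
a=cv2.imread("pics/scene0.png")[100:250,220:460]; cv2.imwrite("pics/c2.png",cv2.resize(a,None,fx=3.3,fy=3.3,interpolation=2))
a=cv2.imread("pics/scene0.png")[340:480,20:360]; cv2.imwrite("pics/c3.png",cv2.resize(a,None,fx=2.35,fy=2.35,interpolation=2))
```

```text
(no output)
```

View pics/c1.png

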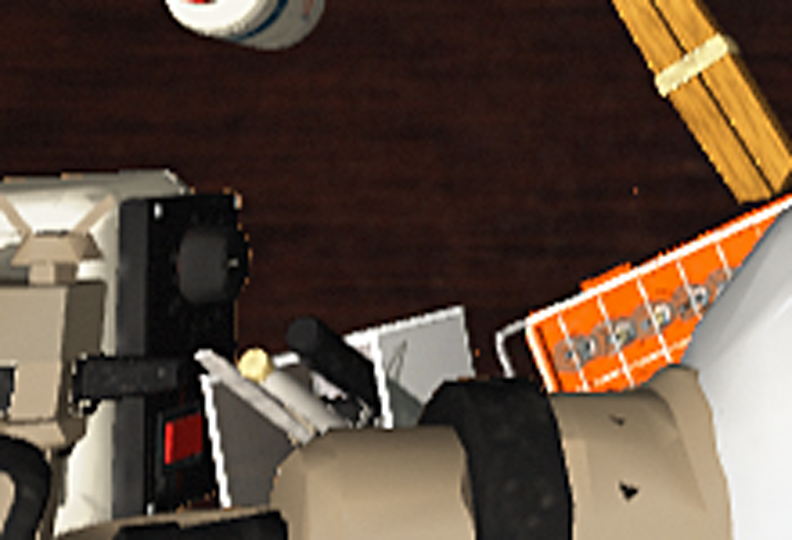

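View pics/c2.png

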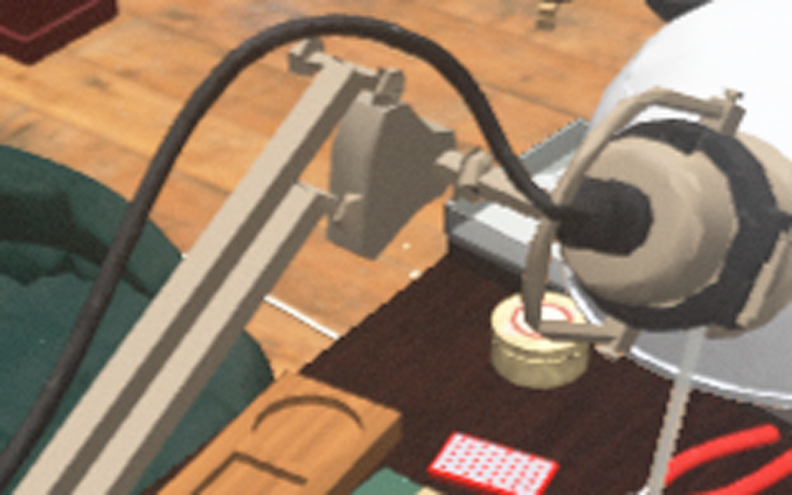

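View pics/c3.png

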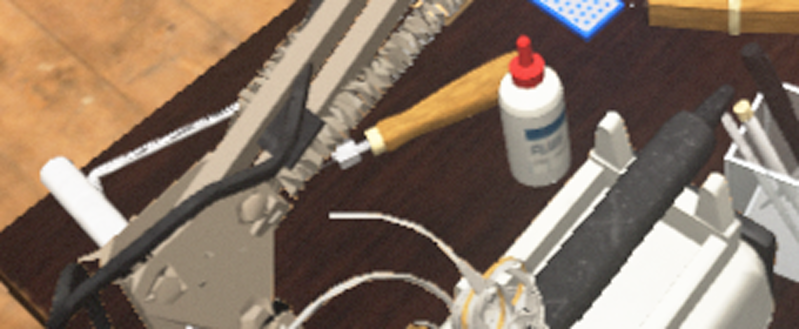

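drive_tool --pt "0 0 -10 0 -8.5 0 60" --pt "0 0 -20 0 -17 0 60" --pt "-1 0 -30 0 -25.5 0 60" --pt "-2 0 -42 0 -34 0 60" --pt "-3 0 -54 0 -42 0 60"

```text
clock: 15.5
tcp_pos: [0.5011, 0.4131, 0.1466]
orientation: [-1.482, 0.583, -0.587]
contact_force: [-0.4, -0.2, -0.1]
grip_width: 0.0598
```

Run:
```python
from h import *
f=grab("top","t11"); print(rectm(f,(100,120,100),(125,255,255),(135,245,180,310),.008))
go(446.8,414.4,140,88.3)
```

```text
[436.4, 415.3, 48.8, 39.8, 0.0]
t15.6 tcp [498.7 413.5 146.5] phi47.6 F [-2.3  0.2 -0.6] g59.8 q [-0.38  0.58 -0.57  1.68  0.36  0.99 -0.25]
row [-38.9, 6.3, -34.4] [-0.4, -40.7, 0.0] |d|52 |w|41
```

View pics/t11.png

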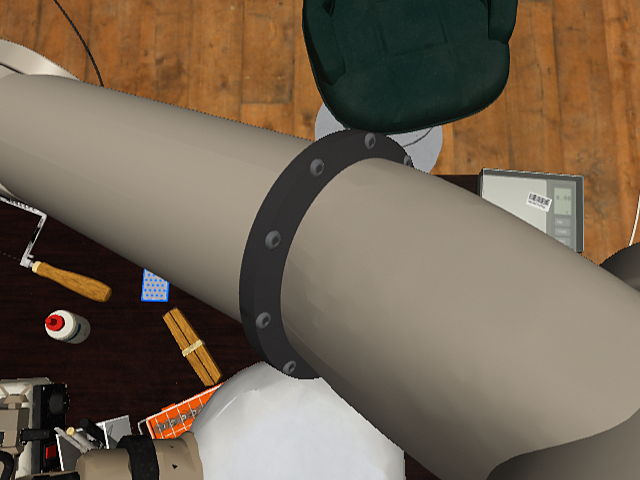

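drive_tool --pt "-8 0 -7 0 -8.5 0 56" --pt "-16 0 -14 0 -17 0 54" --pt "-24 0 -21 0 -25.5 0 52" --pt "-32 0 -28 0 -34 0 52" --pt "-39 3 -34 0 -40.5 0 52"

```text
clock: 16.05
tcp_pos: [0.4465, 0.4147, 0.1431]
orientation: [-1.565, 0.022, -0.026]
contact_force: [-1.1, 0.0, 0.9]
grip_width: 0.0519
```

Run:
```python
from h import *
go(446.8,414.4,30,88.3)
print(r.get_obs()["tau"].round(1))
f=grab("scene","s12")
f=grab("top","t12")
```

```text
t16.1 tcp [446.5 414.7 143.1] phi88.3 F [-1.1  0.   0.9] g51.9 q [-0.3   0.57 -0.75  1.76  0.46  0.98  0.31]
row [0.0, 113.0, -0.9] [-0.3, -0.0, 0.1] |d|113 |w|0
[ -0.6 -55.1  -9.5 -24.   -0.2   0.1  -1. ]
```

View pics/s12.png

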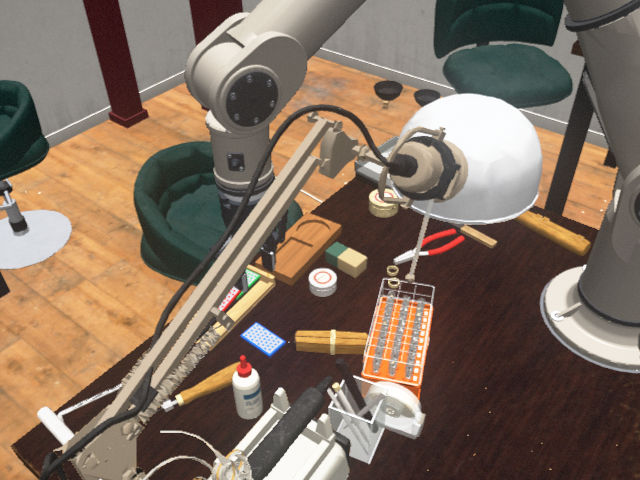

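View pics/t12.png

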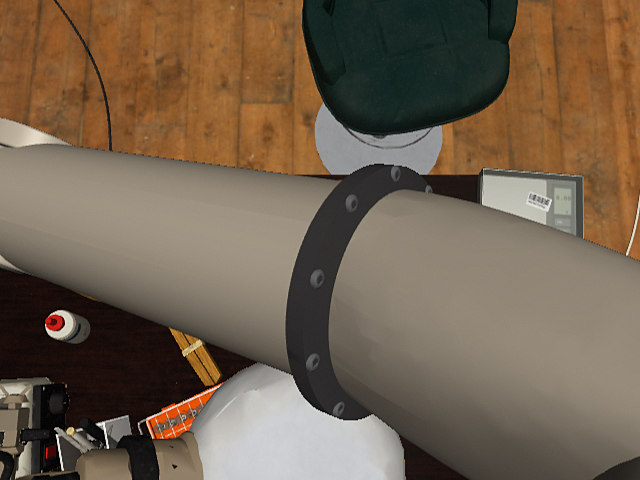

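drive_tool --pt "0 30 0 0 0 0 52" --pt "0 60 0 0 0 0 52" --pt "0 90 0 0 0 0 52" --pt "0 115 0 0 0 0 52" --pt "0 120 -1 0 0 0 52"

```text
clock: 16.65
tcp_pos: [0.4448, 0.4123, 0.0192]
orientation: [-1.57, 0.031, -0.028]
contact_force: [-0.8, 0.0, -0.0]
grip_width: 0.0521
```

Run:
```python
from h import *
go(446.8,414.4,0.5,88.3)
print(r.get_obs()["tau"].round(1))
f=grab("scene","s13");cv2.imwrite("pics/s13z.png",cv2.resize(f["frame"][180:360,180:380],None,fx=3.3,fy=3.3))
```

```text
t16.6 tcp [444.8 412.3  19.2] phi87.8 F [-0.8  0.  -0. ] g52.1 q [-0.38  0.73 -0.64  1.83  0.59  0.79  0.2 ]
row [2.0, 18.7, 2.2] [-0.0, -0.5, -0.1] |d|19 |w|0
[ -0.5 -59.4 -10.8 -19.    0.2  -0.4  -0.2]
```

View pics/s13z.png

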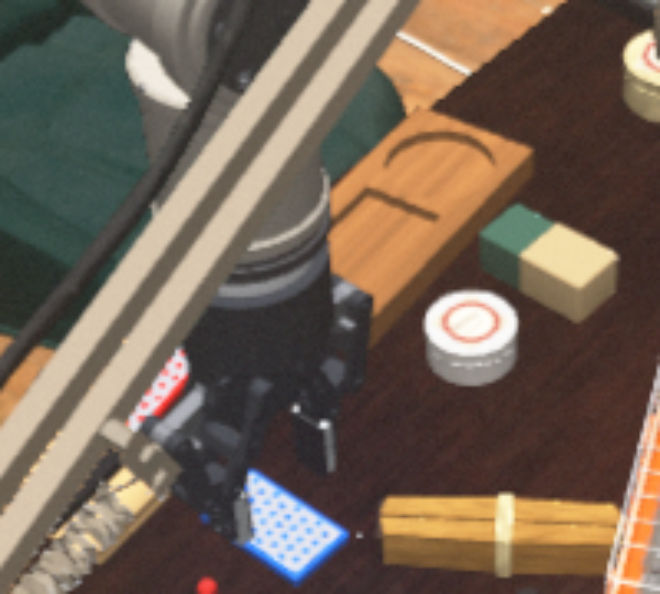

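Correctly over blue; descend and grip.

drive_tool --pt "2 3 2 0 -0.5 0 52" --pt "2 11 2 0 -0.5 0 52" --pt "2 18 2 0 -0.5 0 52" --pt "2 19 2 0 -0.5 0 52" --pt "2 19 2 0 -0.5 0 52"

```text
clock: 17.2
tcp_pos: [0.4471, 0.4145, 0.0011]
orientation: [-1.57, 0.024, -0.021]
contact_force: [-0.8, -0.5, -0.8]
grip_width: 0.0519
```

drive_tool --pt "0 0 0 0 0 0 45" --pt "0 0 0 0 0 0 36" --pt "0 0 0 0 0 0 36" --pt "0 0 0 0 0 0 36" --pt "0 0 0 0 0 0 36"

```text
clock: 17.7
tcp_pos: [0.4473, 0.4149, 0.0017]
orientation: [-1.569, 0.023, -0.021]
contact_force: [-1.3, -0.8, 5.7]
grip_width: 0.0381
```

drive_tool --pt "0 -30 0 0 0 0 36" --pt "0 -70 0 0 0 0 36" --pt "0 -110 0 0 0 0 36" --pt "0 -125 0 0 0 0 36"

```text
clock: 18.1
tcp_pos: [0.4484, 0.4164, 0.1305]
orientation: [-1.565, 0.02, -0.024]
contact_force: [-0.6, 0.1, -0.2]
grip_width: 0.0384
```

Run:
```python
from h import *
p=np.array(fr(REST,44.5,0,0))*1000; print(p); go(p[0],p[1],120,5.2)
f=grab("scene","s14");cv2.imwrite("pics/s14z.png",cv2.resize(f["frame"][180:360,180:380],None,fx=3.3,fy=3.3))
```

```text
[550.26685018 442.01685574   0.        ]
t18.1 tcp [448.4 416.4 130.5] phi88.4 F [-0.6  0.1 -0.2] g38.4 q [-0.31  0.59 -0.74  1.77  0.47  0.96  0.3 ]
row [101.1, 10.9, 28.4] [-0.4, 83.2, -0.1] |d|106 |w|83
```

View pics/s14z.png

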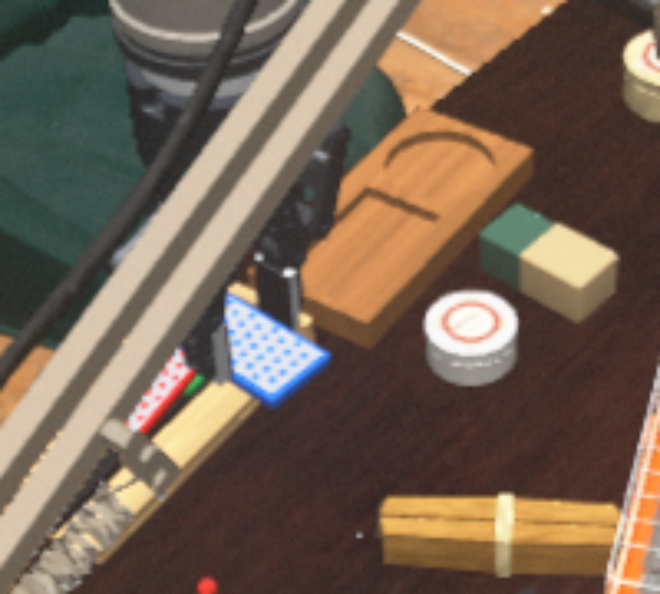

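drive_tool --pt "10 -5 -40 0 8 0 36" --pt "20 -10 -80 0 16 0 36" --pt "30 -15 -120 0 24 0 36" --pt "40 -20 -160 0 32 0 36" --pt "50 -20 -205 0 40 0 36"

```text
clock: 18.65
tcp_pos: [0.4927, 0.2087, 0.1495]
orientation: [-1.487, 0.571, -0.572]
contact_force: [0.0, -0.3, -0.7]
grip_width: 0.0385
```

Run:
```python
from h import *
p=np.array(fr(REST,44.5,0,0))*1000; go(p[0],p[1],120,5.2)
f=grab("top","t15");cv2.imwrite("pics/t15z.png",cv2.resize(f["frame"][165:250,95:245],None,fx=5,fy=5,interpolation=2))
```

```text
t18.6 tcp [492.7 208.7 149.5] phi48.1 F [ 0.  -0.3 -0.7] g38.5 q [-0.03  0.41 -0.6   1.94  0.29  0.87  0.06]
row [-113.0, 31.0, 211.9] [-0.3, 42.9, -0.2] |d|242 |w|43
```

View pics/t15z.png

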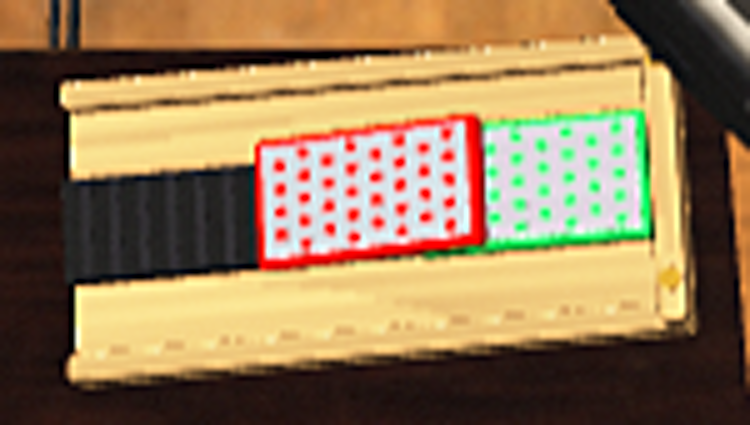

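```bash
cat >> h.py <<'E'
def inv(F,p):
    a=np.radians(F[2]); d=np.array(p)[:,:2]*1000-F[:2]; return np.c_[np.cos(a)*d[:,0]+np.sin(a)*d[:,1],-np.sin(a)*d[:,0]+np.cos(a)*d[:,1]].round(1)
E
python3 - <<'E'
from h import *
f=grab("top")
q=lambda P:np.array(P)/5+[95,165]-.4
print("red low",inv(REST,ray(f,q([(256,143),(263,268)]),.0219)))
print("red high",inv(REST,ray(f,q([(472,117),(478,245)]),.0339)))
print("red high bottom",inv(REST,ray(f,q([(482,122),(486,243)]),.026)))
print("green stop end",inv(REST,ray(f,q([(645,110),(651,238)]),.022)))
E
```

```text
red low [[ 32.9 -20.2]
 [ 32.3  18.3]]
red high [[-33.8 -18.8]
 [-33.6  20.1]]
red high bottom [[-35.2 -19.4]
 [-34.5  17.7]]
green stop end [[-83.2 -20. ]
 [-82.5  19.4]]
```

drive_tool --pt "-20 3 35 0 8.5 0 36" --pt "-40 6 72 0 17 0 36" --pt "-60 9 110 0 25.5 0 36" --pt "-80 12 148 0 34 0 36" --pt "-98 15 185 0 42.5 0 36"

```text
clock: 19.25
tcp_pos: [0.5456, 0.4057, 0.1309]
orientation: [-1.252, 1.142, -1.144]
contact_force: [0.9, 0.1, -0.1]
grip_width: 0.0388
```

Run:
```python
from h import *
p=np.array(fr(REST,43.9,0,0))*1000; go(p[0],p[1],60,5.2,-9.9)
```

```text
t19.2 tcp [545.6 405.7 130.9] phi5.1 F [ 0.9  0.1 -0.1] g38.8 q [-0.46  0.62 -0.4   1.6   0.28  0.98 -0.86]
row [-35.3, 70.8, 7.9] [0.0, -0.1, -9.8] |d|80 |w|10
```

drive_tool --pt "-12 10 3 0 0 -3 36" --pt "-24 25 6 0 0 -7 36" --pt "-35 45 8 0 0 -9.8 36" --pt "-35 65 8 0 0 -9.8 36" --pt "-35 70 8 0 0 -9.8 36"

```text
clock: 19.75
tcp_pos: [0.5481, 0.4395, 0.0562]
orientation: [-1.378, 1.05, -1.27]
contact_force: [0.1, -0.7, -0.8]
grip_width: 0.0382
```

Run:
```python
from h import *
p=np.array(fr(REST,43.9,0,0))*1000; go(p[0],p[1],27,5.2,-9.9)
```

```text
t19.8 tcp [548.1 439.5  56.2] phi5.2 F [ 0.1 -0.7 -0.8] g38.2 q [-0.63  0.78 -0.31  1.49  0.39  1.06 -0.99]
row [-6.8, 28.4, 2.5] [0.3, 0.1, 0.3] |d|29 |w|0
```

drive_tool --pt "-6.8 6 2.5 0 0 0 36" --pt "-6.8 16 2.5 0 0 0 36" --pt "-6.8 25 2.5 0 0 0 36" --pt "-6.8 28 2.5 0 0 0 36" --pt "-6.8 28 2.5 0 0 0 36"

```text
clock: 20.25
tcp_pos: [0.5505, 0.4406, 0.0271]
orientation: [-1.378, 1.051, -1.27]
contact_force: [-0.1, 0.2, -0.0]
grip_width: 0.0386
```

Run:
```python
from h import *
p=np.array(fr(REST,43.9,0,0))*1000; go(p[0],p[1],22,5.2,-9.9)
```

```text
t20.2 tcp [550.5 440.6  27.1] phi5.2 F [-0.1  0.2 -0. ] g38.6 q [-0.63  0.82 -0.3   1.49  0.4   1.03 -1.01]
row [-1.7, 4.9, -0.1] [0.3, 0.0, 0.3] |d|5 |w|0
```

drive_tool --pt "-1.7 2 -0.1 0 0 0 36" --pt "-1.7 3.5 -0.1 0 0 0 36" --pt "-1.7 5 -0.1 0 0 0 36" --pt "-1.7 5 -0.1 0 0 0 36"

```text
clock: 20.65
tcp_pos: [0.5504, 0.4417, 0.0222]
orientation: [-1.378, 1.05, -1.27]
contact_force: [0.4, 0.3, -0.2]
grip_width: 0.0388
```

Run:
```python
from h import *
p=np.array(fr(REST,43.9,0,0))*1000; go(p[0],p[1],21.5,5.2,-9.9)
```

```text
t20.6 tcp [550.4 441.7  22.2] phi5.2 F [ 0.4  0.3 -0.2] g38.8 q [-0.63  0.82 -0.3   1.49  0.41  1.02 -1.01]
row [0.1, 0.7, -0.1] [0.3, 0.0, 0.3] |d|1 |w|0
```

drive_tool --pt "0 0.7 0 0 0 0 36" --pt "0 0.7 0 0 0 0 36" --pt "0 0.7 0 0 0 0 48" --pt "0 0.7 0 0 0 0 48" --pt "0 0.7 0 0 0 0 48"

```text
clock: 21.15
tcp_pos: [0.5504, 0.4414, 0.0213]
orientation: [-1.378, 1.05, -1.27]
contact_force: [0.1, -0.4, 0.3]
grip_width: 0.0479
```

drive_tool --pt "0 -8 0 0 0 0 48" --pt "0 -40 0 0 0 0 56" --pt "0 -85 0 0 0 0 66" --pt "0 -125 0 0 0 8 76" --pt "0 -125 0 0 0 9.9 76"

```text
clock: 21.65
tcp_pos: [0.5528, 0.4661, 0.1527]
orientation: [-1.242, 1.143, -1.141]
contact_force: [0.7, -0.4, 0.6]
grip_width: 0.0755
```

Run:
```python
from h import *
go(445.9,252.2,150,29)
```

```text
t21.6 tcp [552.8 466.1 152.7] phi5.1 F [ 0.7 -0.4  0.6] g75.5 q [-0.53  0.65 -0.4   1.48  0.27  1.06 -0.9 ]
row [203.6, 0.9, -125.5] [-0.4, -23.9, -0.3] |d|239 |w|24
```

drive_tool --pt "41 0 -25 0 0 0 76" --pt "82 0 -50 0 0 0 76" --pt "123 0 -75 0 0 0 76" --pt "163 0 -100 0 0 0 76" --pt "185 0 -114 0 0 0 76"

```text
clock: 22.15
tcp_pos: [0.4543, 0.2678, 0.1513]
orientation: [-1.243, 1.143, -1.144]
contact_force: [0.5, 0.5, -0.1]
grip_width: 0.0761
```

Run:
```python
from h import *
go(445.9,252.2,60,6)
f=grab("top","t16");cv2.imwrite("pics/t16z.png",cv2.resize(f["frame"][165:325,95:375],None,fx=2.8,fy=2.8,interpolation=2))
f=dict(f); f["frame"]=cv2.imread("pics/top0.png")
for n,a in {"tan":((12,40,120),(30,255,255)),"grn":((60,60,40),(95,255,255))}.items(): print(n,rectm(f,*a,(302,247,334,303),.031))
hsv=cv2.cvtColor(f["frame"],cv2.COLOR_BGR2HSV); print(hsv[[252,262,280,295,302],316].tolist())
m=cv2.inRange(hsv[245:300,240:292],np.array((0,0,200)),np.array((180,70,255))); c=max(cv2.findContours(m,0,1)[0],key=cv2.contourArea)
w=(ray(f,c[:,0]+[240,245],.026)[:,:2]*1000).astype(np.float32); print("tin",cv2.minEnclosingCircle(w))
```

```text
t22.1 tcp [454.3 267.8 151.3] phi5.0 F [ 0.5  0.5 -0.1] g76.1 q [-0.29  0.37 -0.44  1.96  0.21  0.85 -0.75]
row [15.1, 91.2, -10.1] [-0.3, -1.0, -0.2] |d|93 |w|1
tan [432.4, 178.4, 45.2, 36.4, -2.6]
grn [470.4, 177.2, 34.9, 30.1, 87.5]
[[72, 90, 113], [71, 92, 116], [20, 102, 230], [20, 101, 230], [15, 124, 68]]
tin ((445.7596435546875, 252.0184326171875), 25.471223831176758)
```

View pics/t16z.png

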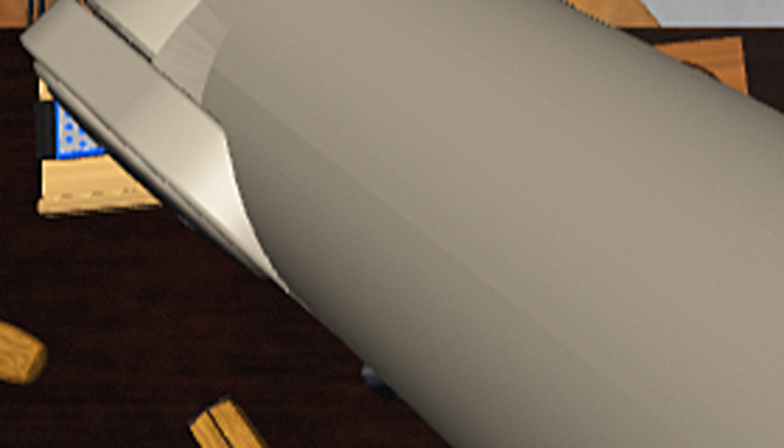

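drive_tool --pt "8 15 -5 0 -1 0 72" --pt "15 35 -10 0 -1 0 70" --pt "15 55 -10 0 -1 0 70" --pt "15 75 -10 0 -1 0 70" --pt "15 91 -10 0 -1 0 70"

```text
clock: 22.7
tcp_pos: [0.4449, 0.2493, 0.0595]
orientation: [-1.253, 1.131, -1.134]
contact_force: [-0.4, 0.2, -0.6]
grip_width: 0.0702
```

Run:
```python
from h import *
go(445.9,252.2,12,6)
print(r.get_obs()["tau"].round(1))
f=grab("scene","s17")
```

```text
t22.7 tcp [444.9 249.3  59.5] phi5.9 F [-0.4  0.2 -0.6] g70.2 q [-0.31  0.48 -0.39  2.06  0.3   0.65 -0.8 ]
row [-2.8, 47.5, 1.1] [-0.2, -0.1, -0.0] |d|48 |w|0
[  0.7 -50.2  -4.1 -18.3  -0.2   0.4   0.2]
```

View pics/s17.png

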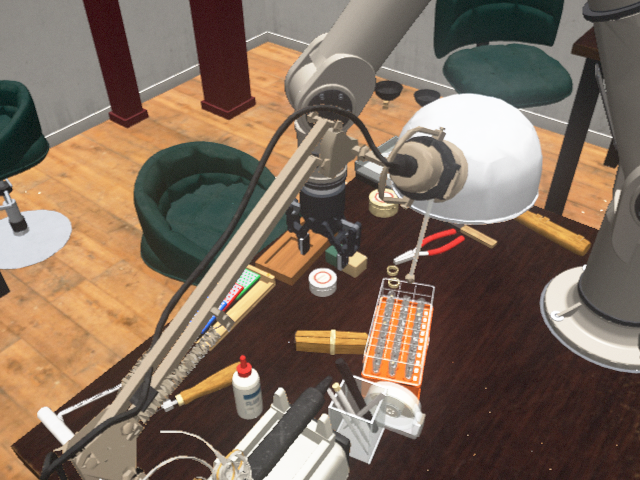

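drive_tool --pt "-2.5 15 1 0 0 0 70" --pt "-2.5 30 1 0 0 0 70" --pt "-2.5 42 1 0 0 0 66" --pt "-2.5 47 1 0 0 0 66" --pt "-2.5 47 1 0 0 0 66"

```text
clock: 23.25
tcp_pos: [0.4443, 0.2511, 0.0103]
orientation: [-1.257, 1.133, -1.133]
contact_force: [0.7, 0.8, -0.6]
grip_width: 0.0659
```

drive_tool --pt "0 0 0 0 0 0 56" --pt "0 0 0 0 0 0 46" --pt "0 0 0 0 0 0 46" --pt "0 0 0 0 0 0 46" --pt "0 0 0 0 0 0 46" --squeeze 30

```text
clock: 23.75
tcp_pos: [0.4448, 0.2514, 0.0112]
orientation: [-1.256, 1.132, -1.134]
contact_force: [-0.9, -0.4, 6.1]
grip_width: 0.049
```

Run:
```python
from h import *
go(445.9,252.2,12,6)
f=grab("scene","s18");cv2.imwrite("pics/s18z.png",cv2.resize(f["frame"][200:320,230:410],None,fx=4,fy=4))
```

```text
t23.8 tcp [444.8 251.4  11.2] phi5.9 F [-0.9 -0.4  6.1] g49.0 q [-0.35  0.56 -0.35  2.08  0.36  0.56 -0.86]
row [-0.7, -0.8, 1.2] [-0.0, -0.1, 0.0] |d|2 |w|0
```

View pics/s18z.png

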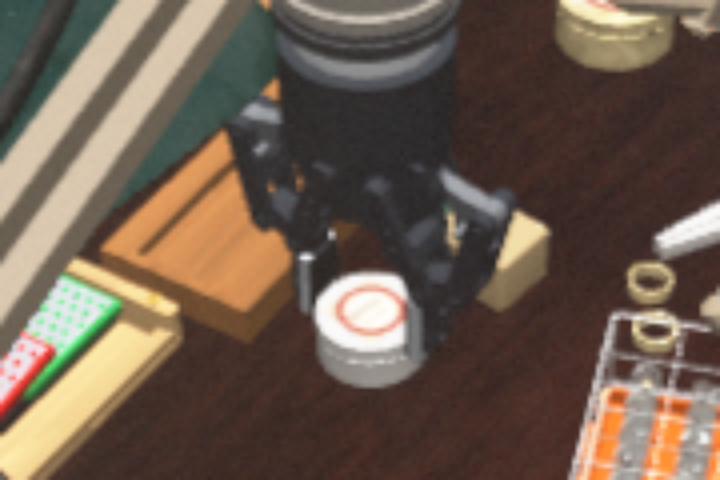

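drive_tool --pt "0 -20 0 0 0 0 46" --pt "0 -50 0 0 0 0 46" --pt "0 -80 0 0 0 0 46" --pt "0 -85 0 0 0 0 46"

```text
clock: 24.2
tcp_pos: [0.4466, 0.2527, 0.0995]
orientation: [-1.25, 1.13, -1.134]
contact_force: [0.6, -0.2, -1.1]
grip_width: 0.0496
```

Run:
```python
from h import *
p=np.array(fr(CAD,-49,0,0))*1000; print(p);go(p[0],p[1],80,6)
```

```text
[551.4218947  149.66842713   0.        ]
t24.2 tcp [446.6 252.7  99.5] phi5.9 F [ 0.6 -0.2 -1.1] g49.6 q [-0.29  0.42 -0.43  2.04  0.26  0.73 -0.77]
row [113.3, 19.8, 93.6] [-0.4, -0.1, -0.1] |d|148 |w|0
```

drive_tool --pt "30 3 25 0 0 0 46" --pt "60 7 50 0 0 0 46" --pt "90 12 74 0 0 0 46" --pt "113 18 93 0 0 0 46" --pt "113 20 94 0 0 0 46"

```text
clock: 24.7
tcp_pos: [0.5542, 0.1446, 0.0784]
orientation: [-1.249, 1.134, -1.142]
contact_force: [-0.3, -0.2, -0.5]
grip_width: 0.0493
```

Run:
```python
from h import *
p=np.array(fr(CAD,-49,0,0))*1000; go(p[0],p[1],32,6)
f=grab("scene","s19");cv2.imwrite("pics/s19z.png",cv2.resize(f["frame"][170:300,230:410],None,fx=4,fy=4))
```

```text
t24.7 tcp [554.2 144.6  78.4] phi5.5 F [-0.3 -0.2 -0.5] g49.3 q [-0.08  0.53 -0.37  1.91  0.27  0.75 -0.51]
row [-5.3, 46.4, -2.6] [-0.3, -0.5, 0.0] |d|47 |w|1
```

View pics/s19z.png

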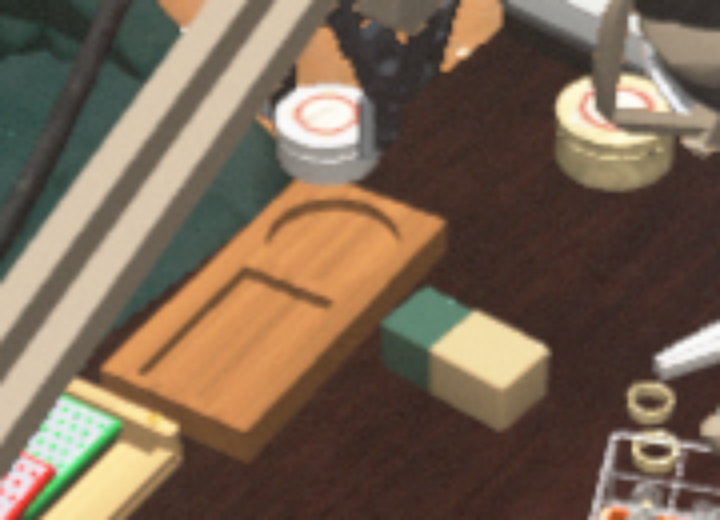

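drive_tool --pt "-5.3 12 -2.6 0 0 0 46" --pt "-5.3 28 -2.6 0 0 0 46" --pt "-5.3 42 -2.6 0 0 0 46" --pt "-5.3 46 -2.6 0 0 0 46" --pt "-5.3 46 -2.6 0 0 0 46"

```text
clock: 25.25
tcp_pos: [0.5485, 0.1525, 0.031]
orientation: [-1.252, 1.134, -1.137]
contact_force: [0.4, -0.4, -0.8]
grip_width: 0.0493
```

Run:
```python
from h import *
p=np.array(fr(CAD,-49,0,0))*1000; go(p[0],p[1],22.5,6)
f=grab("scene","s20");cv2.imwrite("pics/s20z.png",cv2.resize(f["frame"][170:300,230:410],None,fx=4,fy=4))
```

```text
t25.2 tcp [548.5 152.5  31. ] phi5.7 F [ 0.4 -0.4 -0.8] g49.3 q [-0.11  0.59 -0.35  1.94  0.31  0.66 -0.56]
row [3.2, 8.5, 2.6] [-0.1, -0.3, -0.0] |d|9 |w|0
```

View pics/s20z.png

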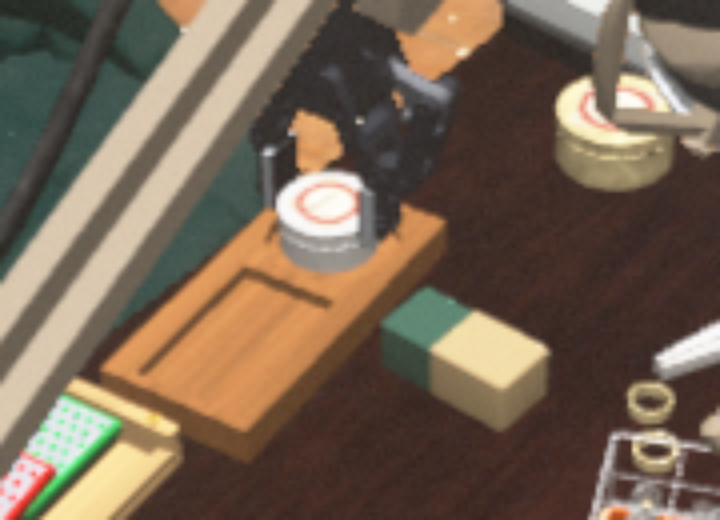

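drive_tool --pt "3 0 2.6 0 0 0 46" --pt "3 3 2.6 0 0 0 46" --pt "3 6 2.6 0 0 0 46" --pt "3 8 2.6 0 0 0 46" --pt "3 8 2.6 0 0 0 46"

```text
clock: 25.8
tcp_pos: [0.5519, 0.1498, 0.0235]
orientation: [-1.251, 1.134, -1.137]
contact_force: [-0.3, -0.4, -1.2]
grip_width: 0.0495
```

Run:
```python
from h import *
p=np.array(fr(CAD,-49,0,0))*1000; go(p[0],p[1],22,6)
```

```text
t25.8 tcp [551.9 149.8  23.5] phi5.7 F [-0.3 -0.4 -1.2] g49.5 q [-0.11  0.61 -0.34  1.93  0.32  0.65 -0.55]
row [0.1, 1.5, -0.5] [-0.2, -0.3, -0.0] |d|2 |w|0
```

drive_tool --pt "0 1 -0.5 0 0 0 46" --pt "0 1.3 -0.5 0 0 0 46" --pt "0 1.3 -0.5 0 0 0 60" --pt "0 1.3 -0.5 0 0 0 60" --pt "0 1.3 -0.5 0 0 0 60"

```text
clock: 26.3
tcp_pos: [0.5515, 0.1499, 0.0223]
orientation: [-1.251, 1.134, -1.137]
contact_force: [0.5, 0.1, -0.0]
grip_width: 0.0603
```

drive_tool --pt "0 -8 0 0 0 0 60" --pt "0 -40 0 0 0 0 60" --pt "0 -85 0 0 0 0 60" --pt "0 -100 0 0 -8 0 60"

```text
clock: 26.7
tcp_pos: [0.5533, 0.1509, 0.1271]
orientation: [-1.305, 1.024, -1.034]
contact_force: [1.6, 0.8, 1.4]
grip_width: 0.06
```

Run:
```python
from h import *
go(447.6,177.9,130,87.8)
f=grab("scene","s21");cv2.imwrite("pics/s21z.png",cv2.resize(f["frame"][170:300,230:410],None,fx=4,fy=4))
```

```text
t26.7 tcp [553.3 150.9 127.1] phi13.8 F [1.6 0.8 1.4] g60.0 q [-0.04  0.46 -0.43  1.88  0.26  0.84 -0.36]
row [-51.4, -3.9, -96.2] [-0.5, -74.0, 0.4] |d|109 |w|74
```

View pics/s21z.png

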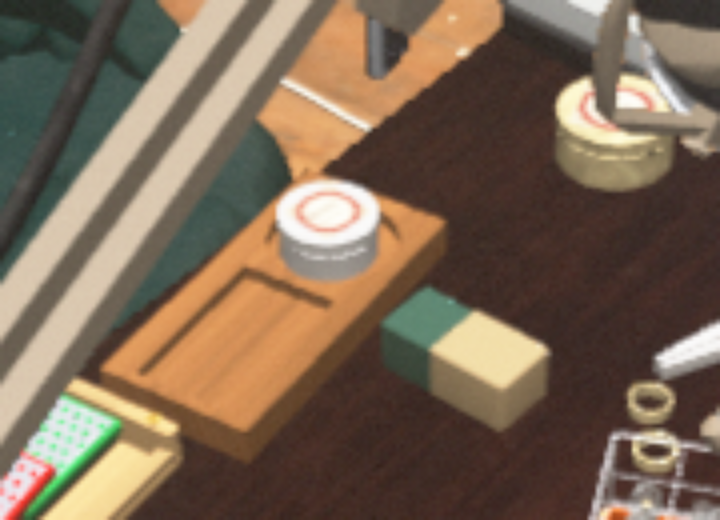

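drive_tool --pt "-6 0 -12 0 -8.5 0 60" --pt "-12 0 -24 0 -17 0 60" --pt "-18 0 -36 0 -25.5 0 60" --pt "-24 0 -48 0 -34 0 60" --pt "-30 0 -56 0 -42.5 0 60"

```text
clock: 27.25
tcp_pos: [0.4913, 0.1658, 0.1275]
orientation: [-1.518, 0.444, -0.46]
contact_force: [0.2, 0.3, -0.5]
grip_width: 0.0601
```

Run:
```python
from h import *
go(447.6,177.9,90,87.8)
```

```text
t27.2 tcp [491.3 165.8 127.5] phi56.9 F [ 0.2  0.3 -0.5] g60.1 q [ 0.07  0.42 -0.63  2.    0.34  0.82  0.24]
row [-43.5, 37.1, -14.0] [-0.3, -30.9, 0.6] |d|59 |w|31
```

drive_tool --pt "-11 5 -3 0 -8.5 0 58" --pt "-22 10 -7 0 -17 0 58" --pt "-33 17 -10 0 -25 0 58" --pt "-43 27 -14 0 -31 0 58" --pt "-43 37 -14 0 -31 0 58"

```text
clock: 27.75
tcp_pos: [0.4468, 0.1777, 0.0897]
orientation: [-1.569, 0.019, -0.035]
contact_force: [0.9, -0.0, 0.4]
grip_width: 0.0579
```

Run:
```python
from h import *
go(447.6,177.9,12,87.8)
f=grab("scene","s22");cv2.imwrite("pics/s22z.png",cv2.resize(f["frame"][100:300,250:510],None,fx=3,fy=3))
```

```text
t27.8 tcp [446.8 177.7  89.7] phi88.0 F [ 0.9 -0.   0.4] g57.9 q [ 0.1   0.46 -0.74  2.1   0.46  0.74  0.6 ]
row [-0.0, 77.7, 0.1] [-0.1, 0.2, 0.6] |d|78 |w|1
```

View pics/s22z.png

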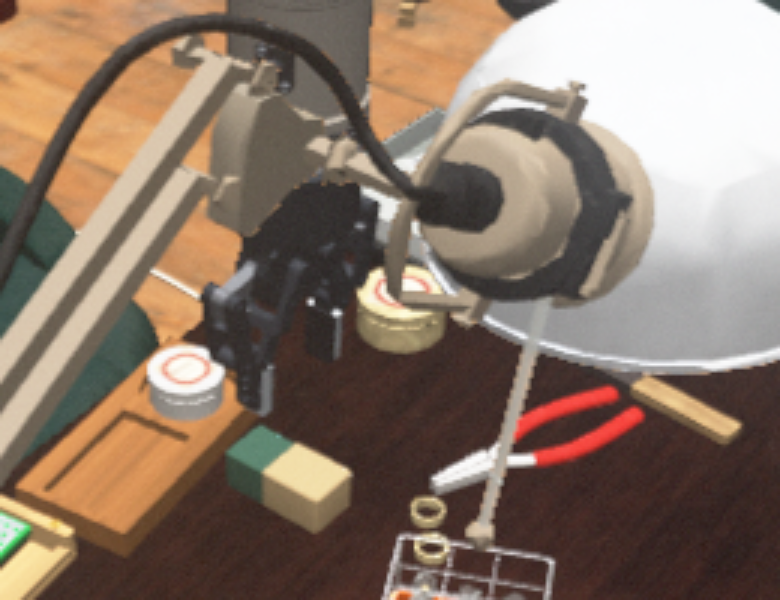

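drive_tool --pt "0 20 0 0 0 0.6 58" --pt "0 45 0 0 0 0.6 55" --pt "0 68 0 0 0 0.6 52" --pt "0 77 0 0 0 0.6 52" --pt "0 77 0 0 0 0.6 52"

```text
clock: 28.3
tcp_pos: [0.4475, 0.1767, 0.0106]
orientation: [-1.57, 0.034, -0.029]
contact_force: [-0.9, 0.5, -0.3]
grip_width: 0.0518
```

Run:
```python
from h import *
go(447.6,177.9,13,87.8)
f=grab("scene","s23");cv2.imwrite("pics/s23z.png",cv2.resize(f["frame"][170:300,270:450],None,fx=4,fy=4))
```

```text
t28.3 tcp [447.5 176.7  10.6] phi87.7 F [-0.9  0.5 -0.3] g51.8 q [ 0.    0.59 -0.62  2.13  0.61  0.6   0.48]
row [0.1, -2.4, 1.2] [-0.0, -0.1, -0.2] |d|3 |w|0
```

View pics/s23z.png

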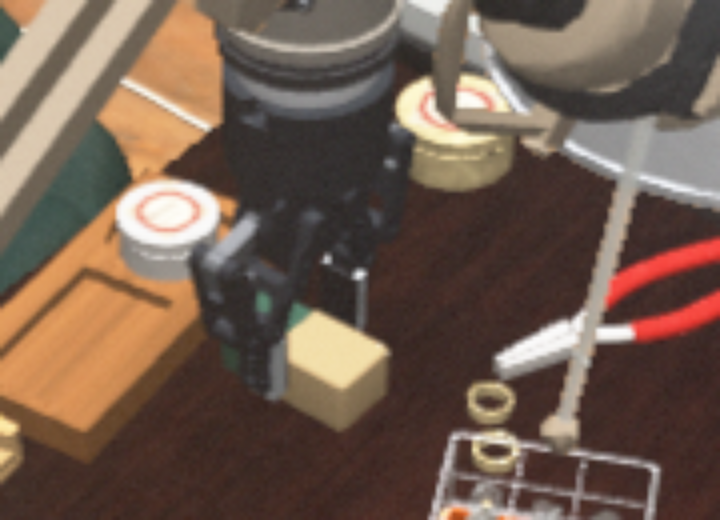

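drive_tool --pt "0 -2.5 1 0 0 0 52" --pt "0 -2.5 1 0 0 0 42" --pt "0 -2.5 1 0 0 0 32" --pt "0 -2.5 1 0 0 0 32" --pt "0 -2.5 1 0 0 0 32" --squeeze 40

```text
clock: 28.85
tcp_pos: [0.449, 0.1786, 0.0153]
orientation: [-1.569, 0.031, -0.032]
contact_force: [-1.1, -0.0, 6.8]
grip_width: 0.0364
```

drive_tool --pt "0 -20 0 0 0 0 32" --pt "0 -50 0 0 0 0 32" --pt "0 -80 0 0 0 0 32" --pt "0 -85 0 0 0 0 32"

```text
clock: 29.25
tcp_pos: [0.4508, 0.1794, 0.1036]
orientation: [-1.567, 0.027, -0.037]
contact_force: [-0.5, 0.5, -1.4]
grip_width: 0.0361
```

Run:
```python
from h import *
p=np.array(fr(CAD,36.5,0,0))*1000; print(p); go(p[0],p[1],110,6)
f=grab("scene","s24");cv2.imwrite("pics/s24z.png",cv2.resize(f["frame"][140:290,250:430],None,fx=4,fy=4))
```

```text
[542.48471109 234.70004918   0.        ]
t29.2 tcp [450.8 179.4 103.6] phi87.7 F [-0.5  0.5 -1.4] g36.1 q [ 0.12  0.44 -0.76  2.08  0.44  0.77  0.62]
row [89.4, -5.6, 59.0] [-0.4, 81.7, 0.1] |d|107 |w|82
```

View pics/s24z.png

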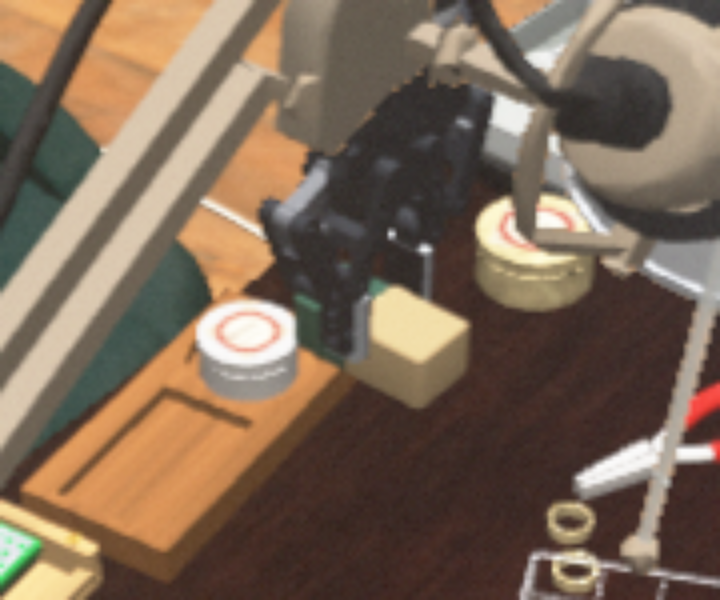

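drive_tool --pt "9 -1 6 0 8.5 0 32" --pt "18 -2 12 0 17 0 32" --pt "27 -3 18 0 25.5 0 32" --pt "36 -4 24 0 34 0 32" --pt "45 -5 30 0 42.5 0 32"

```text
clock: 29.8
tcp_pos: [0.4963, 0.2066, 0.107]
orientation: [-1.478, 0.614, -0.619]
contact_force: [-0.8, -0.4, -1.2]
grip_width: 0.0362
```

Run:
```python
from h import *
p=np.array(fr(CAD,35.5,0,0))*1000;  go(p[0],p[1],90,6)
```

```text
t29.8 tcp [496.3 206.6 107. ] phi44.8 F [-0.8 -0.4 -1.2] g36.2 q [-0.06  0.47 -0.56  1.97  0.34  0.8  -0.04]
row [13.4, 17.2, 51.9] [-0.3, 38.8, -0.0] |d|56 |w|39
```

drive_tool --pt "3 3 11 0 8.5 0 32" --pt "6 6 22 0 17 0 32" --pt "9 10 33 0 25.5 0 32" --pt "12 14 44 0 34 0 32" --pt "13.4 17 52 0 39 0 32"

```text
clock: 30.3
tcp_pos: [0.5426, 0.2335, 0.0887]
orientation: [-1.251, 1.137, -1.139]
contact_force: [-1.1, -0.5, -1.2]
grip_width: 0.0365
```

Run:
```python
from h import *
p=np.array(fr(CAD,35.5,0,0))*1000;  go(p[0],p[1],45,6)
```

```text
t30.3 tcp [542.6 233.5  88.7] phi5.5 F [-1.1 -0.5 -1.2] g36.5 q [-0.23  0.54 -0.37  1.86  0.27  0.79 -0.65]
row [-0.2, 43.7, -0.1] [-0.2, -0.5, -0.0] |d|44 |w|1
```

drive_tool --pt "0 15 0 0 -0.5 0 32" --pt "0 30 0 0 -0.5 0 32" --pt "0 43 0 0 -0.5 0 32" --pt "0 45 0 0 -0.5 0 32"

```text
clock: 30.7
tcp_pos: [0.5406, 0.2322, 0.0408]
orientation: [-1.26, 1.132, -1.131]
contact_force: [-0.8, 0.1, -1.2]
grip_width: 0.0359
```

Run:
```python
from h import *
p=np.array(fr(CAD,35.5,0,0))*1000;  go(p[0],p[1],26.8,6)
f=grab("scene","s25");cv2.imwrite("pics/s25z.png",cv2.resize(f["frame"][170:310,220:400],None,fx=4,fy=4))
```

```text
t30.7 tcp [540.6 232.2  40.8] phi6.0 F [-0.8  0.1 -1.2] g35.9 q [-0.25  0.6  -0.35  1.88  0.31  0.71 -0.67]
row [-1.3, 14.0, 2.1] [0.1, 0.0, 0.1] |d|14 |w|0
```

View pics/s25z.png

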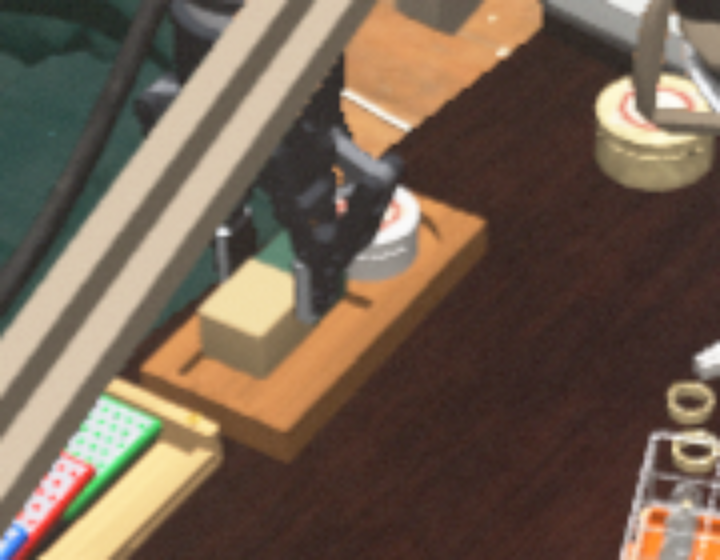

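drive_tool --pt "-1.3 1 2 0 0 0 32" --pt "-1.3 5 2 0 0 0 32" --pt "-1.3 10 2 0 0 0 32" --pt "-1.3 13 2 0 0 0 32" --pt "-1.3 13 2 0 0 0 32"

```text
clock: 31.25
tcp_pos: [0.5428, 0.2339, 0.0282]
orientation: [-1.259, 1.132, -1.131]
contact_force: [-1.4, 0.6, -2.1]
grip_width: 0.036
```

Run:
```python
from h import *
p=np.array(fr(CAD,35.5,0,0))*1000;  go(p[0],p[1],26.3,6)
```

```text
t31.2 tcp [542.8 233.9  28.2] phi6.0 F [-1.4  0.6 -2.1] g36.0 q [-0.25  0.62 -0.34  1.88  0.32  0.69 -0.68]
row [0.2, 1.9, -0.2] [0.1, 0.0, 0.1] |d|2 |w|0
```

drive_tool --pt "0 1 0 0 0 0 32" --pt "0 1.9 0 0 0 0 32" --pt "0 1.9 0 0 0 0 32" --pt "0 1.9 0 0 0 0 46" --pt "0 1.9 0 0 0 0 46"

```text
clock: 31.75
tcp_pos: [0.543, 0.234, 0.0265]
orientation: [-1.259, 1.131, -1.132]
contact_force: [0.3, 0.8, 0.0]
grip_width: 0.0462
```

drive_tool --pt "0 0 0 0 0 0 48" --pt "0 -10 0 0 0 0 48" --pt "0 -50 0 0 0 0 50" --pt "0 -100 0 0 0 0 60" --pt "0 -150 0 0 0 0 60"

```text
clock: 32.25
tcp_pos: [0.5426, 0.2341, 0.1786]
orientation: [-1.259, 1.132, -1.131]
contact_force: [1.6, -0.1, -0.1]
grip_width: 0.0598
```

Run:
```python
from h import *
go(600,0,320,10)
```

```text
t32.2 tcp [542.6 234.1 178.6] phi6.0 F [ 1.6 -0.1 -0.1] g59.8 q [-0.19  0.43 -0.41  1.79  0.2   0.97 -0.58]
row [238.9, -141.2, 32.2] [0.1, -4.0, 0.0] |d|279 |w|4
```

Retract right, out of the camera's way.

drive_tool --pt "40 -25 6 0 0 0 60" --pt "80 -50 12 0 0 0 60" --pt "120 -75 18 0 0 0 60" --pt "160 -100 24 0 0 0 60" --pt "200 -120 30 0 0 0 60"

```text
clock: 32.75
tcp_pos: [0.594, 0.037, 0.3015]
orientation: [-1.257, 1.13, -1.132]
contact_force: [0.7, 0.4, 0.4]
grip_width: 0.0598
```

drive_tool --pt "45 0 0 0 0 0 60" --pt "90 0 0 0 0 0 60" --pt "135 0 0 0 0 0 60" --pt "180 0 -5 0 0 0 60" --pt "225 0 -10 0 0 0 60"

```text
clock: 33.25
tcp_pos: [0.6076, -0.1893, 0.3026]
orientation: [-1.257, 1.129, -1.132]
contact_force: [1.2, -0.8, -0.8]
grip_width: 0.06
```

drive_tool --pt "40 0 -10 0 5 0 60" --pt "80 0 -20 0 10 0 60" --pt "120 0 -35 0 15 0 60" --pt "160 0 -50 0 20 0 60" --pt "200 0 -65 0 25 0 60"

```text
clock: 33.75
tcp_pos: [0.5635, -0.3964, 0.3036]
orientation: [-1.031, 1.448, -1.452]
contact_force: [0.2, 0.2, -0.0]
grip_width: 0.0604
```

Run:
```python
from h import *
f=grab("top","t30");cv2.imwrite("pics/t30z.png",cv2.resize(f["frame"][160:280,95:375],None,fx=2.85,fy=2.85,interpolation=2))
cv2.imwrite("pics/t30r.png",cv2.resize(f["frame"][165:250,95:245],None,fx=5,fy=5,interpolation=2))
g=grab("scene","s30");cv2.imwrite("pics/s30z.png",cv2.resize(g["frame"][170:350,180:420],None,fx=3.3,fy=3.3))
```

```text
(no output)
```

View pics/t30z.png

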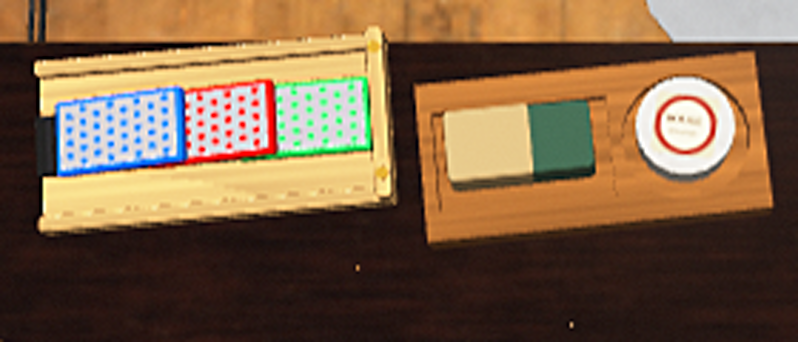

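View pics/t30r.png

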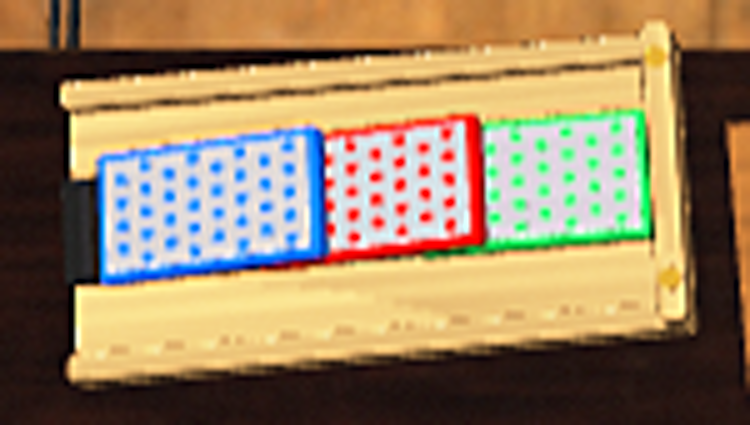

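View pics/s30z.png

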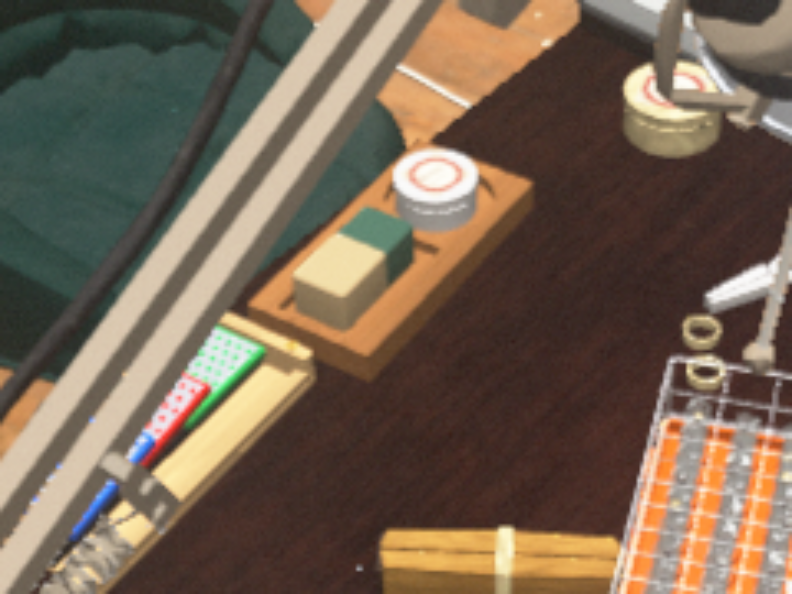

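Run:
```python
from h import *
f=grab("top")
q=lambda P:np.array(P)/5+[95,165]-.4
print("blue low",inv(REST,ray(f,q([(99,157),(104,283)]),.0219)))
print("blue high",inv(REST,ray(f,q([(319,128),(323,258)]),.0339)))
print("red high",inv(REST,ray(f,q([(472,117),(478,245)]),.0339)))
print("green end",inv(REST,ray(f,q([(645,110),(651,238)]),.022)))
hsv=cv2.cvtColor(f["frame"],cv2.COLOR_BGR2HSV)
m=cv2.inRange(hsv[180:225,312:360],np.array((0,0,190)),np.array((180,70,255))); c=max(cv2.findContours(m,0,1)[0],key=cv2.contourArea)
w=(ray(f,c[:,0]+[312,180],.037)[:,:2]*1000).astype(np.float32); ce,ra=cv2.minEnclosingCircle(w); print("tin",inv(CAD,[[ce[0]/1000,ce[1]/1000]]),ra)
q2=lambda P:np.array(P)/2.85+[95,160]
print("bar top corners",inv(CAD,ray(f,q2([(445,112),(589,100),(595,172),(452,184)]),.042)))
print("gold",rectm(f,(12,50,70),(35,255,255),(420,220,475,272),.032))
```

```text
blue low [[ 79.6 -20. ]
 [ 79.2  18.7]]
blue high [[ 11.2 -19.4]
 [ 11.6  20. ]]
red high [[-33.8 -18.8]
 [-33.6  20.1]]
green end [[-83.2 -20. ]
 [-82.5  19.4]]
tin [[-47.8  -0.9]] 25.558998107910156
bar top corners [[ 73.  -18.3]
 [ -0.7 -17.1]
 [ -0.   20.9]
 [ 72.7  19.6]]
gold [488.0, -11.2, 69.9, 63.1, -46.0]
```

All checks agree; handing in.

Run:
```python
from bench import r
print(r.hand_in())
```

```text
the job is handed in; nothing more can be done
None
```

The job is handed in. All three hones are shingled on the rest, and the white tin and the bar are in their caddy seats. It took about 34 s of the 104 s, with the arm parked clear at the end.

What the last top-view measurements showed:
- **Green:** lies flat against the stop. I slid it in until I felt about 2 N of contact. The camera puts its end within about 1 mm of the stop face.
- **Red:** overlaps green by about 22 mm. Its low end is on the bed.
- **Blue:** overlaps red by about 23 mm. Its low end is at about x = +79 mm, inside the bed.
- **Alignment:** all three are steel face up and within about 1 mm of the bed's centre line. Red is turned by about 1°.
- **White tin:** about 1 mm off the centre of its round seat, standing level.
- **Bar:** in the oblong seat, about 1 mm off centre across it. The top-corner reading comes out at 74 x 38 mm against the real 76 x 37 mm, which is pixel error.
- **Gold tin:** same reading as at the start.

The largest contact force I read was about 7 N. No check failed. I could not see the low ends of red and blue from the scene camera because the lamp arm hides them, so those two rest on the top view alone. In the scene camera the expected caddy and rest outlines sat about 2 pixels (2 mm) off, which is within the stated calibration.

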